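Mount a ring-core transformer on its chassis bolt

ROBOT

A 6-joint arm with a two-finger parallel gripper is mounted at the origin on the work surface. World frame = base frame: x ahead of the robot, y to its left, z up, the work surface at z = 0. Lengths are in m, angles in degrees, forces in N, time in s.
With the tool pointing down it reaches from about 0.35 to 1 m from the base axis. Payload 7.1 kg.
Tool frame: the origin (TCP) lies at the very end of the fingers, on their centre line; the grasp point (between the pads) lies 19 mm behind it; z points along the fingers, y is the direction in which the jaws open and shut (so a half turn about z gives the same grasp; the last joint's range is limited). The gripper opens to 85 mm and grips with 20 to 120 N. Pads are 22 mm wide; open, the fingers measure 114 mm over their backs; the gripper's body (76 mm by 85 mm) begins 54 mm behind the grasp point. The pads swing forward as they close: fully open they stand 13 mm farther back than shut.
Start: joints at [63.77, 24.242, 93.386, -0, 62.372, -1.089], TCP at [0.266, 0.566, 0.231] pointing down, gripper open.
Joint ranges: [-172.04, 172.04], [-51.8, 120.97], [4.93, 147.93], [-75.15, 255.16], [6.16, 154.13], [-145.62, 145.62]. Speed limits (degrees/s): [136.94, 136.94, 172.46, 180, 180, 180].

INTERFACE

Orientations are given as a 3x3 rotation matrix whose columns are the frame's x, y, z axes.
In Python, from station import observe, snapshot, camera_params, hand_in gives the robot as it stands.
- The arm moves only by the shell command python3 -m inch 'ROWS' [OPENING] [FORCE]. ROWS is JSON, a list of rows, each a list of 4 numbers: the shift along the tool's x, y, z as a fraction of full scale, then the turn about the tool's z as a fraction of full scale. In form: [[tx, ty, tz, turn], ...]. A call has 1 to 5 rows; each row shifts and turns the commanded pose from where the row before left it, along the tool's axes as they then stand; what a row does not reach is not made up. Full scale, the value 1, is 30 mm for a shift and 0.08 rad for a turn. A row lasts 1/8 s, in which the tool goes at most 62.5 mm and 10.7 degrees, less where a joint would pass 70% of its speed; a pose out of reach is approached as far as the arm can. A call with a number of a shift or a turn outside -1 to 1 is refused whole. A call with a gripper value outside its range is refused whole. OPENING is the finger opening in mm, from 0 to 85.4, set as the call begins (- or left out, the last holds). The fingers move at their own pace and stop on an object; FORCE is the grip in N (left out, the last holds). Time passes only in rows, so rows that do not move let the fingers close. It gives the time, the measured TCP pose, the force and the opening at its end, in the units of the state.
- observe(): the state, without advancing time (a new reading comes with each control period).
- snapshot(name): name is "side" or "top" or "wrist"; returns (picture, depth): 400x640x3 uint8, red, green, blue; 400x640 float32, m along the optical axis (not along the pixel's ray), 0 where there is no reading.
- camera_params(name): a dict with "fx", "fy", "cx", "cy" (pixels), "D" ([k1, k2, p1, p2, k3] as OpenCV has them; the pictures are not rectified), "eye" and "orientation" of the camera in the world. Camera axes: x right, y down, z forward; pixel columns grow to the right and rows downward; lengths in m; the calibration is good to about 2 mm. A picture is of the moment at which its call begins: read the wrist's pose just before it. camera_params takes no time and is no camera call; for the wrist camera it gives the pose at the moment of the call.
- hand_in(): hands the job in, once; it reports no verdict.
The state is a dict: "t": time; "joint_pos": joint angles; "dq": joint speeds; "joint_torque": joint torques, N m; "tool_pos": TCP position; "eef_rot": TCP orientation; "ft_force": force on the tool from outside, world axes, zero at the start; "wrist_torque": the same for the moment, N m; "width": opening from 0.0 (shut) to 1.0 (fully open).
Only numpy, scipy, OpenCV 4.12 (cv2) and the standard library are available. Lean on these libraries where they do the work, as an engineer would, in place of code of your own. Each camera call takes 0.05 s, during which the arm holds its last target.

TASK

Mount the ring-shaped transformer on the upright bolt of the open chassis: thread onto the bolt first the wide rubber pad, then the transformer, then the small rubber pad, then the steel clamp plate with its hub up, and last the brass collar, which you will find on the floor of the parts tin. Each piece must lie flat on the one below, and everything be let go. Leave the jar and the multimeter where they are.

Things in the scene. Friction and masses are not known exactly. Their poses are not given: they have to be found in the camera images.
- chassis: Shallow open aluminium tray, 200 mm along its x, 150 mm along its y, fixed; origin at the centre of its underside, on the table. Floor 6 mm thick, rim 14 mm high (from the table), 3 mm thick. On its +x end a green circuit board with parts up to 36 mm above the table, from 50 mm to 90 mm to +x of the centre. It lies on the left or the right side of the table.
- bolt_foot (a point): Foot of the chassis bolt, where its axis meets the upper face of the chassis floor (30 mm to -x of the tray's centre, 6 mm above the table). Plain upright steel bolt, 9 mm across, tip 60 mm above this point (the last 3 mm only 6 mm across). 80 mm clear to the circuit board, 67 mm and more to the rims.
- tin_floor (a point): Centre of the inner floor, 3 mm above the table, of an open square tin of dark steel, 140 x 140 mm outside, walls 3 mm thick and 28 mm high. x and y along its sides, z up. Fixed, on the other side of the table from the chassis. The collar lies in it.
- wide_pad_mid (a point): Wide rubber pad: black ring, 60 mm across, 8 mm thick, hole 16 mm. Lies flat, axis (its z) upright. The point is the ring's centre, half-way up.
- toroid_mid (a point): Ring-core transformer: copper-wound ring, 62 mm across, 24 mm high, hole 20 mm, about 0.24 to 0.4 kg. Lies flat, axis (its z) upright. The point is the ring's centre, half-way up.
- small_pad_mid (a point): Small rubber pad: black ring, 42 mm across, 8 mm thick, hole 16 mm. Lies flat, axis (its z) upright. The point is the ring's centre, half-way up.
- plate_mid (a point): Steel clamp plate: disc 52 mm across and 6 mm thick with a hub 28 mm across standing 3 mm proud on its upper side (9 mm high in all), hole 15 mm. Lies hub up at the start, z upright, pointing to the hub side. The point is on its axis, 4.5 mm above its underside.
- collar_mid (a point): Brass collar: knurled ring, 26 mm across, 14 mm high, hole 14 mm, push fit with play (no thread). Lies flat somewhere on the floor of the tin, at least 25 mm clear of the walls. The point is its centre, half-way up.
- jar_mid (a point): Bystander: amber glass flux jar with black cap, 44 mm across, 40 mm high, standing loose among the parts. The point is half-way up its axis.
- meter: Bystander: orange hand multimeter lying face up, 150 x 78 mm, about 36 mm high, long side along its x; the origin is the centre of its underside.

How it is judged (in metres and radians):
On the way, in this order (a step that is already met when the one before it is completed fails the run):
1. the wide rubber pad lies flat on the chassis floor, around the bolt (horizontal distance between wide_pad_mid and bolt_foot below 0.006 m and z of wide_pad_mid in the frame of bolt_foot between 0 and 0.008 m and angle between wide_pad_mid's own z axis and vertical below 0.12 rad), for 0.2 s.
2. the transformer lies on the wide pad, around the bolt (horizontal distance between toroid_mid and bolt_foot below 0.008 m and z of toroid_mid in the frame of bolt_foot between 0.016 and 0.024 m and angle between toroid_mid's own z axis and vertical below 0.12 rad), for 0.2 s.
3. the small rubber pad lies on the transformer, around the bolt (horizontal distance between small_pad_mid and bolt_foot below 0.006 m and z of small_pad_mid in the frame of bolt_foot between 0.032 and 0.04 m and angle between small_pad_mid's own z axis and vertical below 0.12 rad), for 0.2 s.
4. the clamp plate lies on the small pad, hub up, around the bolt (horizontal distance between plate_mid and bolt_foot below 0.006 m and z of plate_mid in the frame of bolt_foot between 0.0405 and 0.0485 m and angle between plate_mid's own z axis and vertical below 0.12 rad), for 0.2 s.
5. the collar sits on the plate's hub, over the bolt (horizontal distance between collar_mid and bolt_foot below 0.006 m and z of collar_mid in the frame of bolt_foot between 0.052 and 0.06 m and angle between collar_mid's own z axis and vertical below 0.12 rad), for 0.2 s.
At the end, for the whole second after the job is handed in: Around the bolt, at rest, in a close stack from the floor up: wide pad, transformer, small pad, plate (hub up), collar. Centres within 6 mm of the bolt axis (transformer 8), within 4 mm of heights 4, 20, 36, 44.5, 56 mm above the chassis floor, level to 7 degrees, released (all of step 1 and all of step 2 and all of step 3 and all of step 4 and all of step 5 and linear speed of each of wide_pad, toroid, small_pad, plate, collar below 0.02 m/s); the robot touches nothing.
It fails at once if the jar is pushed more than 25 mm away (distance of jar_mid from where it was at the start of the episode above 0.025 m).
It fails at once if the multimeter is pushed more than 25 mm away (distance of meter from where it was at the start of the episode above 0.025 m).
It also fails if it takes over 125 s, if anything falls off the work surface, if the arm or the gripper's body presses on something with over 40 N, if the wrist force passes 120 N, or if a joint passes its speed limit or range.

## Working session

There is one attempt and no reset: what is moved stays moved. The work goes in short steps, Python scripts to look and compute and a shell command to move; the robot and the scene stay as the last step left them, time stands still between calls to the robot, and variables do not carry over. Pictures are saved under pics/ and viewed, and the job is handed in when it is done.

```bash
mkdir -p pics; ls
python3 - <<'E'
from station import *
import cv2
print(observe())
for n in ["top","side","wrist"]:
    p,d=snapshot(n); cv2.imwrite(f"pics/{n}0.png",p[:,:,::-1]); 
    import numpy as np; np.save(f"{n}0.npy",d)
    print(n,camera_params(n))
E
```

```text
pics
{'t': 0.0, 'joint_pos': array([ 6.37713109e+01,  2.42828664e+01,  9.34322908e+01,  1.28090268e-03,
        6.23725324e+01, -1.08725525e+00]), 'dq': array([-0.05144552, -0.05032489,  0.12461074, -0.1013818 ,  0.03763837,
        0.01412044]), 'joint_torque': array([ 1.11865475e-04, -5.57380807e+01, -2.81740844e+01, -9.39863121e-08,
        7.27612976e-03, -9.73570451e-06]), 'tool_pos': array([0.26524744, 0.56531263, 0.23055686]), 'eef_rot': array([[-9.05257372e-01,  4.24863047e-01, -6.94167059e-04],
       [ 4.24863612e-01,  9.05256345e-01, -1.36413571e-03],
       [ 4.88282816e-05, -1.52982023e-03, -9.99998829e-01]]), 'ft_force': array([ 0.66099322, -0.04569924,  0.59644683]), 'wrist_torque': array([ 0.05881096, -0.02558875, -0.0291235 ]), 'width': 0.9977536449894331}
top {'fx': 491.98349207404044, 'fy': 491.98349207404044, 'cx': 324.72045154154694, 'cy': 204.1100516195756, 'D': array([-0.00377258,  0.        ,  0.        ,  0.        ,  0.        ]), 'eye': array([ 0.42524945, -0.01379862,  1.1362948 ]), 'orientation': array([[-0.00101311, -0.98604723,  0.16646273],
       [-0.
[... 221 characters left out ...]
0.        ,  0.        ,  0.        ,  0.        ]), 'eye': array([ 0.24287688, -0.49091516,  0.74909909]), 'orientation': array([[ 0.80665793, -0.42883093,  0.40670262],
       [-0.59099696, -0.59116241,  0.5488621 ],
       [ 0.00505826, -0.68310397, -0.73030362]])}
wrist {'fx': 308.81043385710757, 'fy': 308.81043385710757, 'cx': 313.4192582218567, 'cy': 196.8370478499448, 'D': array([0.00596911, 0.        , 0.        , 0.        , 0.        ]), 'eye': array([0.18721959, 0.60210664, 0.37408937]), 'orientation': array([[ 4.24449965e-01,  8.54956911e-01,  2.98145780e-01],
       [ 9.05451380e-01, -4.00836372e-01, -1.39599429e-01],
       [ 1.56176124e-04,  3.29209481e-01, -9.44256900e-01]])}
```

View pics/top0.png

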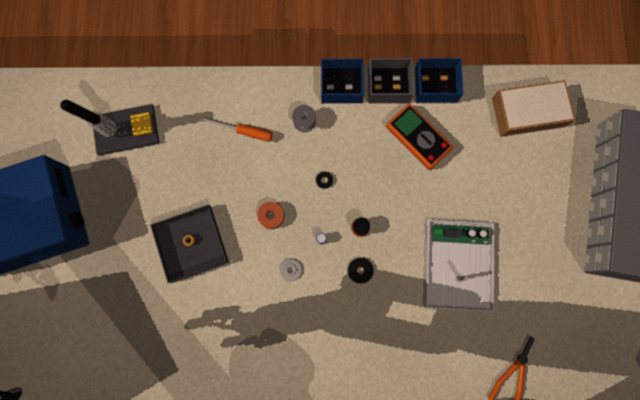

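View pics/side0.png

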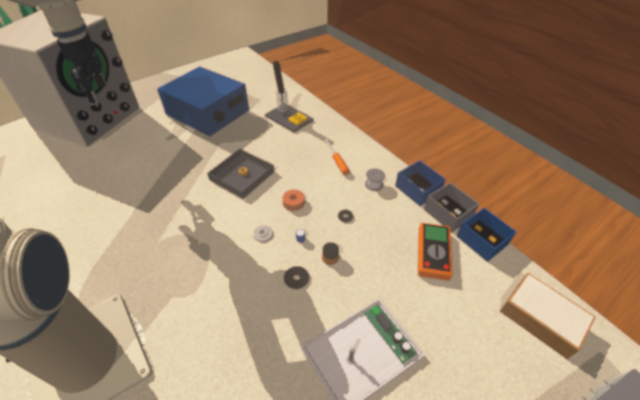

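View pics/wrist0.png

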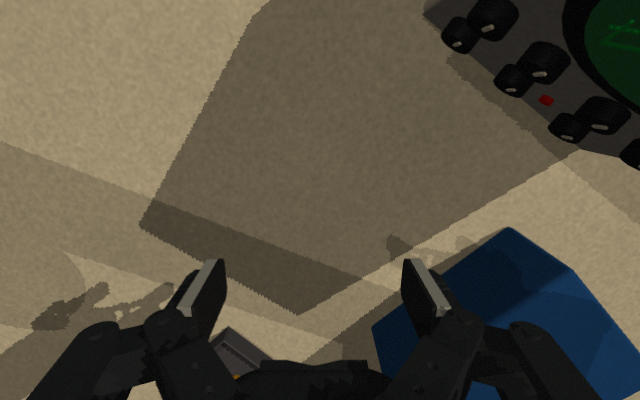

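The top view shows the tin at (190,243) with the collar at (188,240), the toroid at (270,215), the plate at (290,269) and the small pad at (325,180). The jar is at (361,227), the wide pad at (361,270), the chassis at (460,263) with its board end up (+x), and the meter at (420,135). Next I'll measure them.

```bash
cat > h.py <<'E'
import numpy as np, cv2, json
from station import *
def ray(cp,uv):
    K=np.array([[cp['fx'],0,cp['cx']],[0,cp['fy'],cp['cy']],[0,0,1]])
    p=cv2.undistortPoints(np.array(uv,float).reshape(-1,1,2),K,cp['D']).reshape(-1,2)
    return np.c_[p,np.ones(len(p))]@np.array(cp['orientation']).T
def onplane(cp,uv,z):
    r=ray(cp,uv); e=np.array(cp['eye'])
    return e+r*((z-e[2])/r[:,2])[:,None]
def pix(cp,P):
    K=np.array([[cp['fx'],0,cp['cx']],[0,cp['fy'],cp['cy']],[0,0,1]])
    R=np.array(cp['orientation']).T
    return cv2.projectPoints(np.array(P,float).reshape(-1,1,3),cv2.Rodrigues(R)[0],-R@np.array(cp['eye']),K,cp['D'])[0].reshape(-1,2)
def cloud(cp,d):
    v,u=np.mgrid[0:400,0:640]
    r=ray(cp,np.c_[u.ravel(),v.ravel()])
    return (np.array(cp['eye'])+r*d.reshape(-1,1)).reshape(400,640,3)
def heightmap_blobs(cp,d,seed,rad=60,zmin=0.005):
    pass
def need(dst,yaw=None):
    s=observe(); R=np.array(s['eef_rot']); e=np.array(dst)-s['tool_pos']
    print('t',s['t'],'tcp',np.round(s['tool_pos'],4),'units',np.round(R.T@e/0.03,2))
E
python3 - <<'E'
from h import *
cp=camera_params("top"); d=np.load("top0.npy"); im=cv2.imread("pics/top0.png")
C=cloud(cp,d)
print("table z",np.median(C[290:310,380:400,2]))
crop=cv2.resize(im[160:320,140:510],None,fx=2.1,fy=2.1,interpolation=cv2.INTER_CUBIC); cv2.imwrite("pics/topcrop.png",crop)
for n,(u,v),h in [("wide",(361,270),.008),("tor",(270,215),.024),("small",(325,180),.008),("plate",(290,269),.006),("jar",(361,227),.04),("cap",(321,239),.02),("collar",(188,240),.017)]:
    w=C[v-18:v+19,u-18:u+19]
    print(n,"zmax",np.round(np.percentile(w[...,2],[50,90,97,99.5]),4))
    zl=np.median(w[...,2][[0,-1]]) 
    base=0.003 if n=="collar" else 0
    m=(w[...,2]-base>h*0.6).astype(np.uint8)
    k,l,s,c=cv2.connectedComponentsWithStats(m)
    for i in range(1,k):
        if s[i,4]>15:
            P=w[l==i]; cc=c[i]+[u-18,v-18]
            cnts,_=cv2.findContours((l==i).astype(np.uint8),cv2.RETR_EXTERNAL,cv2.CHAIN_APPROX_NONE)
            (mx,my),r=cv2.minEnclosingCircle(cnts[0])
            print("  area",s[i,4],"xyz",np.round(np.median(P,0),4),"circ",np.round(onplane(cp,[[mx+u-18,my+v-18]],h)[0],4),r)
E
```

```text
table z -0.0010356170966874245
wide zmax [0.0009 0.0083 0.0104 0.0123]
  area 425 xyz [ 0.4614 -0.0865  0.0074] circ [ 0.4622 -0.0865  0.008 ] 13.136030197143555
tor zmax [0.0017 0.0244 0.0265 0.0289]
  area 527 xyz [0.5883 0.118  0.023 ] circ [0.5866 0.1189 0.024 ] 14.091865539550781
small zmax [-1.000e-04  6.300e-03  9.100e-03  1.936e-01]
  area 178 xyz [ 0.6737 -0.005   0.0073] circ [ 0.6732 -0.0044  0.008 ] 8.69488525390625
plate zmax [0.0002 0.0068 0.0092 0.0113]
  area 295 xyz [0.464  0.0729 0.0066] circ [0.465  0.0727 0.006 ] 11.672718048095703
jar zmax [-1.000e-04  3.880e-02  4.120e-02  2.184e-01]
  area 252 xyz [ 0.5605 -0.088   0.0389] circ [ 0.5604 -0.087   0.04  ] 9.013978004455566
cap zmax [-0.0004  0.0034  0.0275  0.0317]
  area 88 xyz [0.5347 0.0017 0.0272] circ [0.5347 0.0026 0.02  ] 5.357448101043701
collar zmax [0.0029 0.0065 0.0161 0.0209]
  area 68 xyz [0.5316 0.3058 0.0165] circ [0.5297 0.3071 0.017 ] 6.107563018798828
```

View pics/topcrop.png

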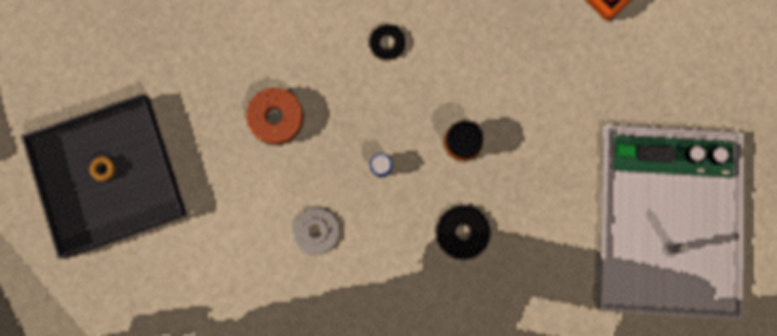

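```bash
python3 -m inch '[[0,-1,0,-1],[0,-1,0,-1],[0,-1,0,-1],[0,-1,0,-1],[0,-1,0,-1]]' 85 60; python3 -c "
from h import *
s=observe();print(s['tool_pos'],np.degrees(np.arctan2(s['eef_rot'][1,1],s['eef_rot'][0,1])))
need([.4615,-.0865,.15])"
```

```text
t: 0.78
tool_pos: [0.2241, 0.4214, 0.2311]
eef_rot: [[-0.999, 0.036, -0.0], [0.036, 0.999, -0.0], [0.0, -0.0, -1.0]]
ft_force: [-0.7, 0.1, -0.1]
width: 0.994
[0.2240537  0.42140647 0.23113135] 87.94710552747149
t 0.775 tcp [0.2241 0.4214 0.2311] units [ -8.52 -16.63   2.71]
```

```bash
python3 -m inch '[[-1,-1,0,-0.45],[-1,-1,0,0],[-1,-1,0,0],[-1,-1,0,0],[-1,-1,0,0]]'; python3 -m inch '[[-1,-1,0,0],[-0.4,-1,0,0],[0,-1,0,0],[0,-1,0,0],[0,-1,0,0]]'; python3 -m inch '[[0,-1,0,0],[0,-1,0,0],[0,-0.5,0,0],[0,0,0,0]]'
python3 - <<'E'
from h import *
s=observe();print(s['tool_pos'],np.degrees(np.arctan2(s['eef_rot'][1,1],s['eef_rot'][0,1])))
need([.4615,-.0865,.10])
cp=camera_params('wrist'); p,d=snapshot('wrist'); cv2.imwrite('pics/w1.png',p[:,:,::-1]); np.save('w1.npy',d); np.save('w1cp.npy',cp)
E
```

```text
t: 1.4
tool_pos: [0.3737, 0.2699, 0.2313]
eef_rot: [[-1.0, 0.003, 0.0], [0.003, 1.0, 0.0], [-0.0, 0.0, -1.0]]
ft_force: [1.0, 0.9, -0.0]
width: 0.994
t: 2.02
tool_pos: [0.4144, 0.1199, 0.2312]
eef_rot: [[-1.0, 0.003, -0.0], [0.003, 1.0, -0.0], [0.0, -0.0, -1.0]]
ft_force: [0.3, -0.7, -0.8]
width: 0.998
t: 2.52
tool_pos: [0.4143, 0.0455, 0.2313]
eef_rot: [[-1.0, 0.005, -0.0], [0.005, 1.0, 0.0], [0.0, 0.0, -1.0]]
ft_force: [0.2, -0.3, 0.2]
width: 0.998
[0.41432639 0.04547741 0.23129485] 89.73362929899403
t 2.525 tcp [0.4143 0.0455 0.2313] units [-1.59 -4.39  4.38]
```

View pics/w1.png

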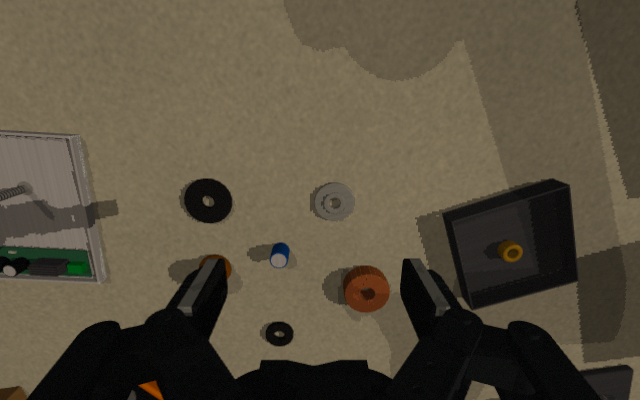

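The wrist view shows all the parts: wide pad (208,200), plate (333,202), toroid (367,288), small pad (279,334), collar (512,251), and the bolt cut off at the left edge. I'll measure the parts from this one.

```bash
cat >> h.py <<'E'
def blob(cp,d,uv,h,base=0.,r=32,frac=.6,verbose=True):
    C=cloud(cp,d); u,v=uv
    u0,v0=max(u-r,0),max(v-r,0)
    w=C[v0:v+r+1,u0:u+r+1]
    # rays meet plane z=top: circle of top face from pixels whose height is near the top
    m=((np.abs(w[...,2]-base-h)<max(.003,h*(1-frac)))).astype(np.uint8)
    k,l,s,c=cv2.connectedComponentsWithStats(m)
    i=1+np.argmax(s[1:,4]); 
    cn=max(cv2.findContours((l==i).astype(np.uint8),cv2.RETR_EXTERNAL,cv2.CHAIN_APPROX_NONE)[0],key=len).reshape(-1,2)+[u0,v0]
    P=onplane(cp,cn.astype(float),base+h)[:,:2]
    (cx,cy),rr=cv2.minEnclosingCircle((P*1000).astype(np.float32))
    e=cv2.fitEllipse((P*1000).astype(np.float32))
    return np.round([cx,cy,rr],1),np.round(e[0],1),np.round(np.array(e[1])/2,1),'z',np.round(np.median(w[l==i],0)*1000,1)
E
python3 - <<'E'
from h import *
cp=np.load('w1cp.npy',allow_pickle=True).item(); d=np.load('w1.npy')
im=cv2.imread('pics/w1.png')
C=cloud(cp,d); print('table',np.median(C[130:160,200:350,2]))
for n,uv,h,b in [("wide",(208,200),.008,0),("plate",(333,202),.006,0),("tor",(367,288),.024,0),("small",(279,334),.008,0),("collar",(512,251),.014,.003)]:
    print(n,*blob(cp,d,uv,h,b))
# dark-hole / colour check for wide and small (black)
hsv=cv2.cvtColor(im,cv2.COLOR_BGR2HSV)
for n,(u,v),h,f in [("wide",(208,200),.008,lambda x:x[...,2]<45),("small",(279,334),.008,lambda x:x[...,2]<45),("collar",(512,251),.017,lambda x:(x[...,1]>110)&(x[...,2]>60))]:
    m=f(hsv[v-30:v+31,u-30:u+31]).astype(np.uint8)
    k,l,s,c=cv2.connectedComponentsWithStats(m); i=1+np.argmax(s[1:,4])
    cn=max(cv2.findContours((l==i).astype(np.uint8),cv2.RETR_EXTERNAL,cv2.CHAIN_APPROX_NONE)[0],key=len).reshape(-1,2)+[u-30,v-30]
    for z in (h,0 if n!='collar' else .003):
        P=onplane(cp,cn.astype(float),z)[:,:2]*1000
        print(n,z,s[i],np.round(cv2.fitEllipse(P.astype(np.float32)),1) if 0 else cv2.fitEllipse(P.astype(np.float32)))
E
```

```text
table 0.0007289237796540837
wide [461.  -87.1  30.1] [460.9 -87.3] [29.1 29.6] z [459.7 -87.2   8.7]
plate [463.1  72.   26. ] [463.   72.2] [25.  25.5] z [459.8  71.8   6.8]
tor [584.5 117.5  34. ] [585.1 116.6] [30.4 33.4] z [583.8 116.6  24.9]
small [672.2  -6.7  23.1] [672.5  -5.9] [20.  22.5] z [670.6  -5.4   9.2]
collar [529.1 303.4  16.4] [530.1 303.7] [12.8 15.7] z [530.3 303.7  17.4]
wide 0.008 [   6    9   48   44 1568] ((461.1014709472656, -87.36276245117188), (57.56551742553711, 59.827030181884766), 29.125940322875977)
wide 0 [   6    9   48   44 1568] ((464.00201416015625, -90.28141021728516), (58.82143020629883, 61.13228225708008), 29.125980377197266)
small 0.008 [ 17  18  27  24 484] ((671.1832885742188, -6.026058197021484), (39.77908706665039, 43.66986846923828), 83.04279327392578)
small 0 [ 17  18  27  24 484] ((678.6671752929688, -7.170182704925537), (40.646949768066406, 44.622615814208984), 83.042724609375)
collar 0.017 [ 21  20  20  21 241] ((530.7945556640625, 305.6639099121094), (24.272884368896484, 28.579872131347656), 107.9363021850586)
collar 0.003 [ 21  20  20  21 241] ((538.7260131835938, 315.81103515625), (25.222936630249023, 29.69849967956543), 107.93626403808594)
```

```bash
python3 - <<'E'
from h import *
cp=np.load('w1cp.npy',allow_pickle=True).item(); d=np.load('w1.npy')
C=cloud(cp,d)
for (a,b) in [((258,275),(200,230)),((258,275),(400,430))]:
    P=C[a[0]:a[1],b[0]:b[1]].reshape(-1,3); P=P[P[:,2]>.15]; print(len(P), np.round(np.percentile(P[:,2],[0,2,10,50]),4), np.round(np.median(P,0),4))
E
python3 -m inch '[[-1,-1,1,0],[-0.57,-1,1,0],[0,-1,1,0],[0,-1,1,0],[0,-0.4,1,0]]' 75; python3 -m inch '[[0,0,0,0]]'; python3 -c "
from h import *
need([.4612,-.0872,.0])"
```

```text
386 [0.245  0.246  0.2483 0.2545] [0.4019 0.0024 0.2545]
398 [0.2447 0.2459 0.2485 0.2546] [0.4023 0.0904 0.2546]
t: 3.2
tool_pos: [0.4617, -0.0866, 0.0803]
eef_rot: [[-1.0, 0.003, 0.001], [0.003, 1.0, -0.0], [-0.001, -0.0, -1.0]]
ft_force: [0.1, -0.5, 0.5]
width: 0.873
t: 3.32
tool_pos: [0.4598, -0.0857, 0.0796]
eef_rot: [[-1.0, 0.003, -0.004], [0.003, 1.0, 0.001], [0.004, 0.001, -1.0]]
ft_force: [0.1, 0.8, -0.1]
width: 0.877
t 3.325 tcp [ 0.4598 -0.0857  0.0796] units [-0.06 -0.05  2.65]
```

```bash
python3 -m inch '[[-0.05,-0.05,1,0],[0,0,1,0],[0,0,0.72,0],[0,0,0,0]]'; python3 -m inch '[[0,0,0,0],[0,0,0,0],[0,0,0,0],[0,0,0,0]]' 50 40;  python3 -m inch '[[0,0,0,0],[0,0,0,0]]'
```

```text
t: 3.82
tool_pos: [0.4626, -0.0866, -0.0003]
eef_rot: [[-1.0, 0.002, -0.001], [0.002, 1.0, 0.0], [0.001, 0.0, -1.0]]
ft_force: [0.1, -0.1, -0.1]
width: 0.876
t: 4.32
tool_pos: [0.4636, -0.0873, 0.0017]
eef_rot: [[-1.0, 0.003, 0.002], [0.003, 1.0, -0.0], [-0.002, -0.0, -1.0]]
ft_force: [-1.3, 3.7, 7.1]
width: 0.657
t: 4.58
tool_pos: [0.4636, -0.0873, 0.0017]
eef_rot: [[-1.0, 0.003, 0.002], [0.003, 1.0, -0.0], [-0.002, -0.0, -1.0]]
ft_force: [-1.5, 3.9, 7.3]
width: 0.658
```

```bash
python3 -m inch '[[0,0,-1,0],[0,0,-1,0],[0,0,-1,0],[0,-0.5,-1,0],[0,-1,-1,0]]'; python3 -m inch '[[1,-1,-1,0],[0.3,-1,0,0],[0,0,0,0],[0,0,0,0]]'
python3 - <<'E'
from h import *
s=observe();print(s['tool_pos'],s['width'])
cp=camera_params('wrist'); p,d=snapshot('wrist'); cv2.imwrite('pics/w2.png',p[:,:,::-1]); np.save('w2.npy',d); np.save('w2cp.npy',cp)
E
```

```text
t: 5.2
tool_pos: [0.4628, -0.1324, 0.1524]
eef_rot: [[-1.0, 0.001, 0.002], [0.001, 1.0, -0.0], [-0.002, -0.0, -1.0]]
ft_force: [0.4, -0.0, -1.2]
width: 0.658
t: 5.7
tool_pos: [0.4234, -0.1922, 0.1804]
eef_rot: [[-1.0, 0.003, 0.001], [0.003, 1.0, -0.0], [-0.001, -0.0, -1.0]]
ft_force: [-0.2, 0.9, -0.5]
width: 0.65
[ 0.42340688 -0.19222183  0.18042622] 0.6500460358397765
```

View pics/w2.png

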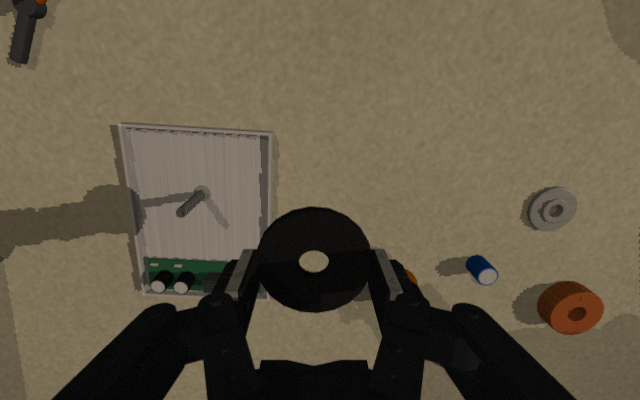

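The pad is held level, with its hole at (314,261). The bolt runs from its foot at (201,190) to its tip at (181,212).

Run:
```python
from h import *
cp=np.load('w2cp.npy',allow_pickle=True).item(); d=np.load('w2.npy'); im=cv2.imread('pics/w2.png')
cv2.imwrite('pics/w2b.png',cv2.resize(im[170:235,150:230],None,fx=7,fy=7,interpolation=cv2.INTER_NEAREST))
C=cloud(cp,d); w=C[150:250,140:240]
m=(w[...,2]>.03)&(w[...,2]<.09); P=w[m]; print('bolt pts',len(P),np.round(np.median(P,0),4),P[:,2].max())
for lo in np.arange(.03,.07,.01):
    q=P[(P[:,2]>=lo)&(P[:,2]<lo+.01)]; print(lo,len(q),np.round(np.mean(q,0),4) if len(q) else '')
hl=cv2.cvtColor(im,cv2.COLOR_BGR2GRAY)
pad=(C[...,2]>.13)&(hl<60); 
# hole contour: bright inside
m=(hl[235:285,290:340]>50).astype(np.uint8); k,l,s,c=cv2.connectedComponentsWithStats(m); i=l[26,24]; print(s[i],c[i]+[290,235])
print('pad depth z', np.round(np.median(C[225:235,300:330],(0,1)),4))
z=np.median(C[225:235,300:330,2])
cn=max(cv2.findContours((l==i).astype(np.uint8),cv2.RETR_EXTERNAL,cv2.CHAIN_APPROX_NONE)[0],key=len).reshape(-1,2)+[290,235]
print(onplane(cp,[c[i]+[290,235]],z), cv2.fitEllipse((onplane(cp,cn.astype(float),z)[:,:2]*1000).astype(np.float32)))
```

```text
bolt pts 254 [ 0.4404 -0.3095  0.055 ] 0.06805211374214082
0.03 46 [ 0.4402 -0.3097  0.0351]
0.04 50 [ 0.4404 -0.3093  0.0447]
0.05 62 [ 0.4403 -0.3094  0.0549]
0.060000000000000005 96 [ 0.4416 -0.3109  0.0646]
0.07 0 
[  9  15  30  23 517] [313.39651838 260.92263056]
pad depth z [ 0.4017 -0.191   0.1875]
[[ 0.41898616 -0.19154443  0.18750634]] ((419.07373046875, -191.542236328125), (12.257364273071289, 14.54968547821045), 177.93124389648438)
```

View pics/w2b.png

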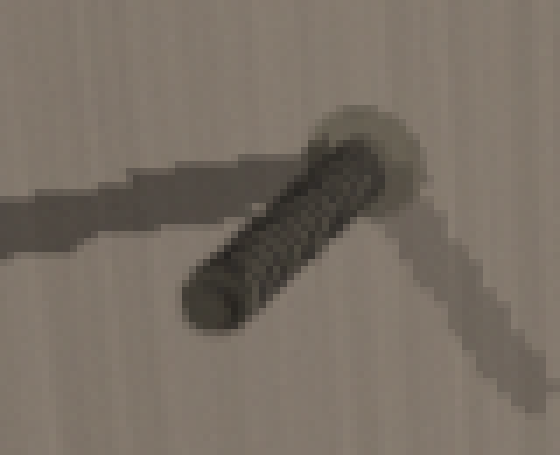

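Run:
```python
from h import *
cp=np.load('w2cp.npy',allow_pickle=True).item()
print(onplane(cp,[[180.7,213.3]],.066),onplane(cp,[[200.3,192.9]],.006))
# top camera, chassis outline check
cp=camera_params('top'); im=cv2.imread('pics/top0.png'); d=np.load('top0.npy'); C=cloud(cp,d)
w=C[200:320,410:510]; m=(w[...,2]>.03)&(w[...,2]<.075)&(w[...,0]<.49); print(np.round(np.median(w[m],0),4),m.sum())
need([.44+.0022,-.3095-.0005,.10])
```

```text
[[ 0.44267538 -0.31096602  0.066     ]] [[ 0.44346057 -0.31415746  0.006     ]]
[ 0.4443 -0.3088  0.0598] 31
t 5.75 tcp [ 0.4234 -0.192   0.1801] units [-0.63 -3.93  2.67]
```

```bash
python3 -m inch '[[0,-1,1,0],[-0.7,-0.7,0.6,0],[0,0,0,0],[0,0,0,0]]'
python3 - <<'E'
from h import *
s=observe();print(s['tool_pos'],s['width'])
cp=camera_params('wrist'); p,d=snapshot('wrist'); cv2.imwrite('pics/w3.png',p[:,:,::-1]); np.save('w3.npy',d); np.save('w3cp.npy',cp)
print(pix(cp,[[.4427,-.3117,.066],[.4427,-.3117,.006]]))
E
```

```text
t: 6.25
tool_pos: [0.4439, -0.2426, 0.1315]
eef_rot: [[-1.0, 0.002, -0.001], [0.002, 1.0, 0.001], [0.001, 0.001, -1.0]]
ft_force: [1.4, -0.4, -0.8]
width: 0.658
[ 0.44388317 -0.24260243  0.13151616] 0.6580239197977745
[[217.52374222 212.76729592]
 [236.72473375 187.95827444]]
```

View pics/w3.png

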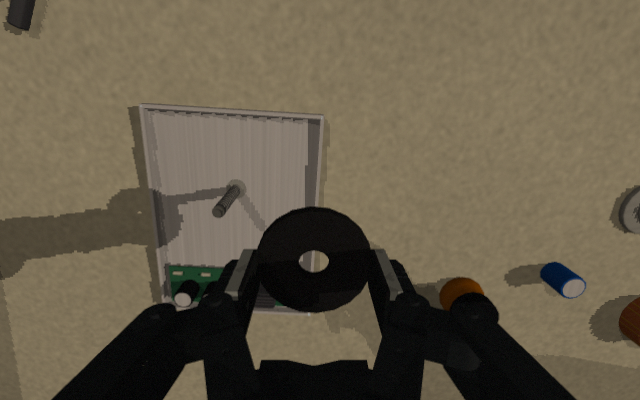

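The tip at (218,213) matches the prediction of (217.5,212.8), so the bolt is at (0.4427,-0.3117).

```bash
python3 -m inch '[[0,-1,0.5,0],[0,-1,0.6,0],[-0.05,-0.32,0.1,0],[0,0,0,0],[0,0,0,0]]'
python3 - <<'E'
from h import *
s=observe();print(s['tool_pos'],s['width'],s['ft_force'])
need([.4449,-.3122,.008])
cp=camera_params('wrist'); p,d=snapshot('wrist'); cv2.imwrite('pics/w4.png',p[:,:,::-1]); np.save('w4.npy',d); np.save('w4cp.npy',cp)
E
```

```text
t: 6.92
tool_pos: [0.4455, -0.3124, 0.0964]
eef_rot: [[-1.0, 0.002, 0.0], [0.002, 1.0, -0.0], [-0.0, -0.0, -1.0]]
ft_force: [-0.6, 0.2, -0.2]
width: 0.659
[ 0.44551605 -0.31241334  0.09636523] 0.6585151721801823 [-0.63653838  0.15190105 -0.22384636]
t 6.925 tcp [ 0.4455 -0.3124  0.0964] units [0.02 0.01 2.95]
```

View pics/w4.png

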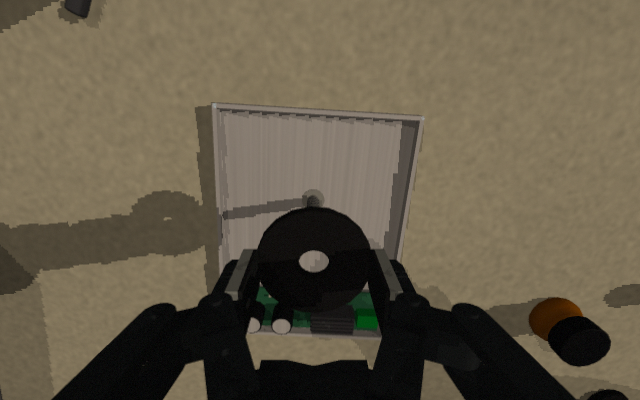

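```bash
python3 -m inch '[[0,0,0.5,0],[0,0,0.5,0],[0,0,0.5,0],[0,0,0,0]]'; python3 -m inch '[[0,0,0.5,0],[0,0,0.5,0],[0,0,0.4,0],[0,0,0,0]]'
```

```text
t: 7.48
tool_pos: [0.4444, -0.3125, 0.0489]
eef_rot: [[-1.0, 0.003, -0.003], [0.003, 1.0, 0.002], [0.003, 0.002, -1.0]]
ft_force: [-0.8, 0.1, -0.4]
width: 0.656
t: 7.98
tool_pos: [0.4448, -0.3128, 0.0075]
eef_rot: [[-1.0, 0.003, -0.002], [0.003, 1.0, 0.001], [0.002, 0.001, -1.0]]
ft_force: [0.3, -0.8, -1.5]
width: 0.657
```

```bash
python3 -m inch '[[0,0,0,0],[0,0,0,0],[0,0,0,0]]' 75; python3 -m inch '[[0,0,-1,0],[0,0,-1,0],[0,0.5,-1,0],[0,1,-1,0],[0,1,-0.3,0]]';  python3 -m inch '[[0,0,0,0]]'
python3 - <<'E'
from h import *
s=observe();print(s['tool_pos'],s['width'],s['ft_force'])
cp=camera_params('wrist'); p,d=snapshot('wrist'); cv2.imwrite('pics/w5.png',p[:,:,::-1]); np.save('w5.npy',d); np.save('w5cp.npy',cp)
E
```

```text
t: 8.35
tool_pos: [0.4457, -0.3135, 0.0092]
eef_rot: [[-1.0, 0.003, 0.001], [0.003, 1.0, -0.001], [-0.001, -0.001, -1.0]]
ft_force: [0.5, 0.5, 0.1]
width: 0.88
t: 8.98
tool_pos: [0.4466, -0.2382, 0.1399]
eef_rot: [[-1.0, 0.003, 0.003], [0.003, 1.0, -0.002], [-0.003, -0.002, -1.0]]
ft_force: [0.3, 0.2, -0.5]
width: 0.878
t: 9.1
tool_pos: [0.4458, -0.237, 0.1388]
eef_rot: [[-1.0, 0.001, 0.001], [0.001, 1.0, -0.001], [-0.001, -0.001, -1.0]]
ft_force: [-0.3, -0.7, -1.0]
width: 0.883
[ 0.44581283 -0.23704133  0.13882446] 0.8825740596107241 [-0.31961376 -0.65456339 -0.97071706]
```

View pics/w5.png

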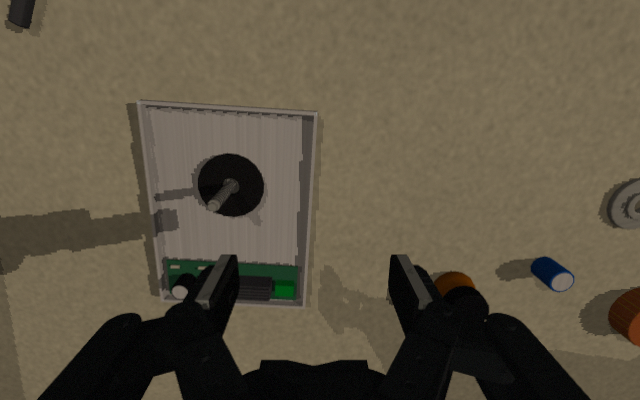

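The wide pad lies flat round the bolt, at (231,185). Next is the toroid.

```bash
python3 -m inch '[[0,1,0,0],[-0.5,1,0,0],[-1,1,0,0],[-1,1,0,0],[-1,1,0,0]]' 80; python3 -m inch '[[0,1,0,0],[0,1,0,0],[0,1,0,0],[0,1,0,0],[0,1,0,0]]'; python3 -m inch '[[0,1,0,0],[0,0.8,0,0],[0,0,0,0],[0,0,0,0]]'
python3 - <<'E'
from h import *
s=observe();print(s['tool_pos'],s['width'],s['ft_force'])
cp=camera_params('wrist'); p,d=snapshot('wrist'); cv2.imwrite('pics/w6.png',p[:,:,::-1]); np.save('w6.npy',d); np.save('w6cp.npy',cp)
print(pix(cp,[[.585,.117,.024],[.585,.117,0]]))
E
```

```text
t: 9.78
tool_pos: [0.5522, -0.0885, 0.1372]
eef_rot: [[-1.0, 0.004, -0.0], [0.004, 1.0, -0.0], [0.0, -0.0, -1.0]]
ft_force: [0.6, -0.4, 0.9]
width: 0.939
t: 10.4
tool_pos: [0.5518, 0.0615, 0.1371]
eef_rot: [[-1.0, 0.004, -0.0], [0.004, 1.0, -0.0], [0.0, -0.0, -1.0]]
ft_force: [0.9, -0.1, 0.2]
width: 0.939
t: 10.9
tool_pos: [0.5517, 0.1145, 0.1373]
eef_rot: [[-1.0, 0.003, -0.001], [0.003, 1.0, -0.0], [0.001, -0.0, -1.0]]
ft_force: [-0.2, -0.2, -0.8]
width: 0.937
[0.55170772 0.11448519 0.13727747] 0.9365576643789694 [-0.17557152 -0.19689805 -0.81294372]
[[315.47026816 227.83298863]
 [315.31189607 217.51048568]]
```

View pics/w6.png

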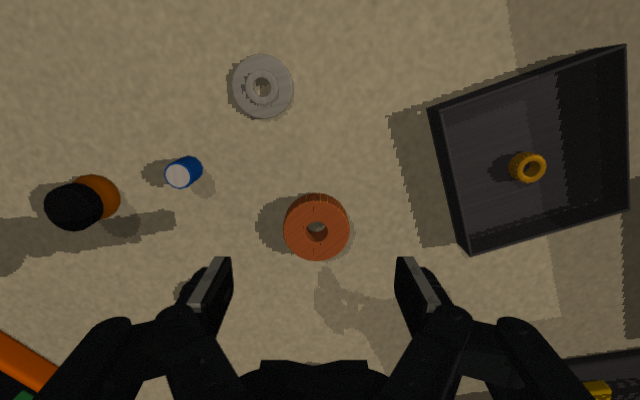

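```bash
cat >> h.py <<'E'
def colblob(cp,im,f,uv,z,r=50):
    "colour mask around a pixel -> ellipse of outer contour in pixels, min box, on plane z"
    u,v=uv; u0,v0=max(u-r,0),max(v-r,0)
    w=cv2.cvtColor(im[v0:v+r+1,u0:u+r+1],cv2.COLOR_BGR2HSV)
    m=cv2.morphologyEx(f(w).astype(np.uint8),cv2.MORPH_OPEN,np.ones((3,3)))
    k,l,s,c=cv2.connectedComponentsWithStats(m); i=1+np.argmax(s[1:,4])
    cn=max(cv2.findContours((l==i).astype(np.uint8),cv2.RETR_EXTERNAL,cv2.CHAIN_APPROX_NONE)[0],key=len).reshape(-1,2)+[u0,v0]
    P=(onplane(cp,cn.astype(float),z)[:,:2]*1000).astype(np.float32)
    return s[i],np.round(cv2.fitEllipse(P)[0],1),np.round(cv2.fitEllipse(P)[1],1)
E
python3 - <<'E'
from h import *
cp=np.load('w6cp.npy',allow_pickle=True).item(); d=np.load('w6.npy'); im=cv2.imread('pics/w6.png')
for n,uv,h,b in [("plate",(260,87),.006,0),("tor",(316,230),.024,0),("collar",(528,167),.014,.003)]:
    print(n,*blob(cp,d,uv,h,b,r=45))
print(*colblob(cp,im,lambda x:(x[...,1]>140)&(x[...,2]>100),(316,228),.024))
cv2.imwrite('pics/w6b.png',cv2.resize(im[180:280,270:370],None,fx=6,fy=6,interpolation=cv2.INTER_NEAREST))
E
```

```text
plate [463.8  72.5  25.7] [463.7  72.5] [25.2 25.2] z [462.2  73.3   6.6]
tor [586.4 117.4  32.4] [586.6 117.4] [30.2 31.9] z [585.  117.5  24.8]
collar [530.5 303.   15.2] [530.9 303.2] [12.8 14.7] z [531.  302.7  17.3]
[  18   23   66   60 2728] [588.6 117.8] [59.1 60.1]
```

View pics/w6b.png

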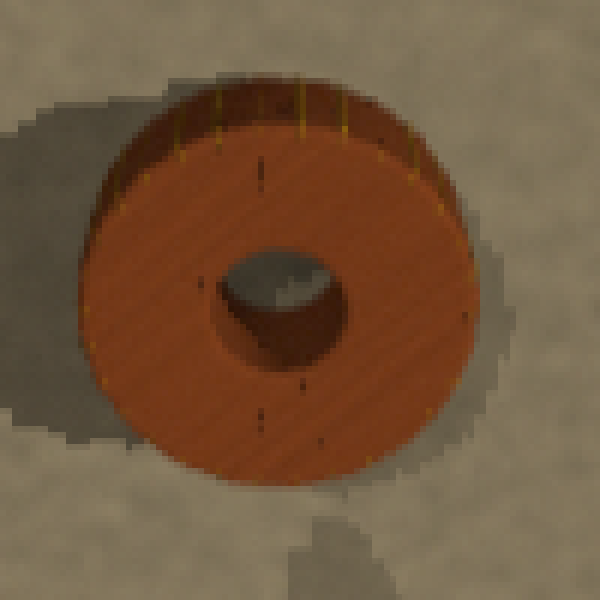

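The top face and its hole at pixel (316.5,231.7) give a toroid centre of (0.588,0.1178).

```bash
python3 -c "
from h import *
cp=np.load('w6cp.npy',allow_pickle=True).item(); print(onplane(cp,[[316.5,231.7]],.024))
need([.588,.1178,.001])"
python3 -m inch '[[-0.6,0.05,0.5,0],[-0.6,0.05,0.5,0],[0,0,1,0],[0,0,1,0],[0,0,1,0]]';python3 -m inch '[[0,0,0.55,0],[0,0,0,0]]'; python3 -c "
from h import *
need([.588,.1178,.001])"
```

```text
[[0.58889015 0.11794163 0.024     ]]
t 10.95 tcp [0.5517 0.1144 0.1374] units [-1.21  0.12  4.54]
t: 11.58
tool_pos: [0.5879, 0.117, 0.0168]
eef_rot: [[-1.0, 0.004, 0.0], [0.004, 1.0, -0.0], [-0.0, -0.0, -1.0]]
ft_force: [-0.8, -0.3, -0.1]
width: 0.931
t: 11.82
tool_pos: [0.587, 0.1175, 0.0002]
eef_rot: [[-1.0, 0.004, -0.002], [0.004, 1.0, -0.0], [0.002, -0.0, -1.0]]
ft_force: [-0.3, 0.3, 0.2]
width: 0.937
t 11.825 tcp [5.870e-01 1.175e-01 2.000e-04] units [-0.03  0.01 -0.03]
```

```bash
python3 -m inch '[[-0.04,0,0,0],[0,0,0,0],[0,0,0,0],[0,0,0,0]]' 50 70;  python3 -m inch '[[0,0,-0.3,0],[0,0,-0.7,0],[0,0,-1,0],[0,0,-1,0],[0,0,-1,0]]'; python3 -m inch '[[0,-0.5,-1,0],[0,-1,0,0],[0,-1,0,0],[0,-1,0,0],[0.5,-1,0,0]]'; python3 -m inch '[[1,-1,0,0],[1,-1,0,0],[1,-1,0,0],[1,-1,0,0],[0,-1,0,0]]';python3 -m inch '[[0,-1,0,0],[0,-0.8,0,0],[0,0,0,0],[0,0,0,0]]'
python3 - <<'E'
from h import *
s=observe();print(s['tool_pos'],s['width'],s['ft_force'])
cp=camera_params('wrist'); p,d=snapshot('wrist'); cv2.imwrite('pics/w7.png',p[:,:,::-1]); np.save('w7.npy',d); np.save('w7cp.npy',cp)
print(pix(cp,[[.4427,-.3117,.066],[.4427,-.3117,.006]]))
need([.4427,-.3117,.1])
E
```

```text
t: 12.32
tool_pos: [0.5897, 0.1181, 0.0031]
eef_rot: [[-1.0, 0.003, 0.002], [0.003, 1.0, 0.0], [-0.002, 0.0, -1.0]]
ft_force: [-2.2, -2.4, 4.0]
width: 0.701
t: 12.95
tool_pos: [0.589, 0.1185, 0.1238]
eef_rot: [[-1.0, 0.003, 0.001], [0.003, 1.0, 0.0], [-0.001, 0.0, -1.0]]
ft_force: [-0.7, 0.7, -4.2]
width: 0.7
t: 13.58
tool_pos: [0.5744, -0.0176, 0.153]
eef_rot: [[-1.0, 0.003, 0.003], [0.003, 1.0, -0.0], [-0.003, -0.0, -1.0]]
ft_force: [-0.2, -0.4, -3.0]
width: 0.698
t: 14.2
tool_pos: [0.4507, -0.1667, 0.1525]
eef_rot: [[-1.0, 0.003, -0.001], [0.003, 1.0, 0.0], [0.001, 0.0, -1.0]]
ft_force: [0.3, -0.3, -2.0]
width: 0.7
t: 14.7
tool_pos: [0.4528, -0.2198, 0.1519]
eef_rot: [[-1.0, 0.003, 0.0], [0.003, 1.0, 0.0], [-0.0, 0.0, -1.0]]
ft_force: [-0.7, 0.3, -3.3]
width: 0.707
[ 0.45276078 -0.21983164  0.1519157 ] 0.7067374097013185 [-0.71735865  0.34619813 -3.28572909]
[[194.90383304 192.38812579]
 [217.39584134 172.71398809]]
t 14.75 tcp [ 0.4527 -0.2196  0.1517] units [ 0.33 -3.07  1.72]
```

View pics/w7.png

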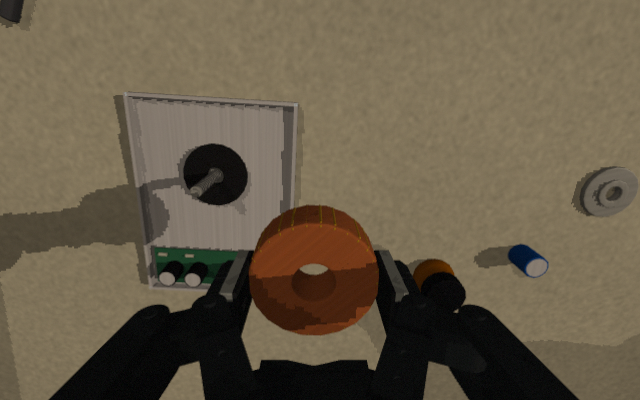

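Run:
```python
from h import *
cp=np.load('w7cp.npy',allow_pickle=True).item(); d=np.load('w7.npy'); im=cv2.imread('pics/w7.png')
C=cloud(cp,d); z=np.median(C[305:325,290:340,2]); print('top z',z)
print(np.round(onplane(cp,[[314,281],[314,331],[252,272],[378,272]],z),4))
cv2.imwrite('pics/w7b.png',cv2.resize(im[200:340,240:390],None,fx=5,fy=4,interpolation=cv2.INTER_NEAREST))
```

```text
top z 0.17358739405290965
[[ 0.4501 -0.2189  0.1736]
 [ 0.4789 -0.2189  0.1736]
 [ 0.4452 -0.2471  0.1736]
 [ 0.4454 -0.1897  0.1736]]
```

View pics/w7b.png

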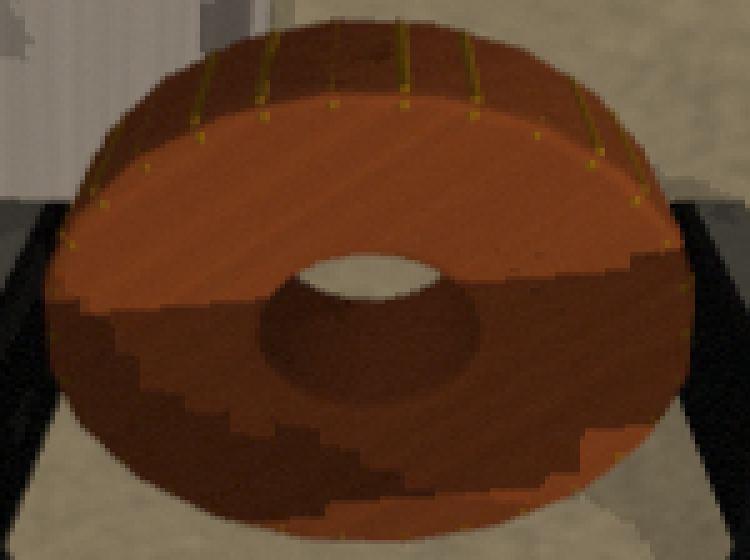

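```bash
python3 -m inch '[[0.27,-1,0.6,0],[0,-1,0.6,0],[0,-1,0.6,0],[0,-0.09,0.1,0],[0,0,0,0]]'; python3 -c "
from h import *
need([.4447,-.3124,.0175])"
```

```text
t: 15.38
tool_pos: [0.4443, -0.312, 0.0941]
eef_rot: [[-1.0, 0.003, -0.001], [0.003, 1.0, 0.001], [0.001, 0.001, -1.0]]
ft_force: [0.2, 1.4, -3.7]
width: 0.701
t 15.375 tcp [ 0.4443 -0.312   0.0941] units [-0.01 -0.01  2.55]
```

```bash
python3 -m inch '[[0,0,0.5,0],[0,0,0.5,0],[0,0,0.5,0],[0,0,0,0]]'; python3 -m inch '[[0,0,0.5,0],[0,0,0.4,0],[0,0,0.1,0],[0,0,0,0]]'
```

```text
t: 15.88
tool_pos: [0.4436, -0.3121, 0.0475]
eef_rot: [[-1.0, 0.003, -0.003], [0.003, 1.0, 0.002], [0.003, 0.002, -1.0]]
ft_force: [-0.6, -0.8, -3.1]
width: 0.7
t: 16.38
tool_pos: [0.4444, -0.3129, 0.0189]
eef_rot: [[-1.0, 0.003, -0.0], [0.003, 1.0, 0.0], [0.0, 0.0, -1.0]]
ft_force: [1.0, -0.1, -3.4]
width: 0.702
```

```bash
python3 -m inch '[[0,0,0.06,0],[0,0,0,0]]';python3 -m inch '[[0,0,0,0],[0,0,0,0],[0,0,0,0]]' 75; python3 -m inch '[[0,0,-1,0],[0,0,-1,0],[0,0.5,-1,0],[0,1,-1,0],[0,1,-0.3,0]]';  python3 -m inch '[[0,0,0,0]]'
python3 - <<'E'
from h import *
s=observe();print(s['tool_pos'],s['width'],s['ft_force'])
cp=camera_params('wrist'); p,d=snapshot('wrist'); cv2.imwrite('pics/w8.png',p[:,:,::-1]); np.save('w8.npy',d); np.save('w8cp.npy',cp)
E
```

```text
t: 16.62
tool_pos: [0.4446, -0.3131, 0.0176]
eef_rot: [[-1.0, 0.003, 0.0], [0.003, 1.0, -0.0], [-0.0, -0.0, -1.0]]
ft_force: [0.2, 0.1, -4.0]
width: 0.703
t: 17.0
tool_pos: [0.4447, -0.3131, 0.0177]
eef_rot: [[-1.0, 0.003, 0.0], [0.003, 1.0, -0.0], [-0.0, -0.0, -1.0]]
ft_force: [0.4, -0.9, -0.4]
width: 0.882
t: 17.62
tool_pos: [0.4456, -0.2379, 0.1484]
eef_rot: [[-1.0, 0.003, 0.003], [0.003, 1.0, -0.002], [-0.003, -0.002, -1.0]]
ft_force: [0.2, 0.1, -0.8]
width: 0.878
t: 17.75
tool_pos: [0.4449, -0.2368, 0.1474]
eef_rot: [[-1.0, 0.001, 0.001], [0.001, 1.0, -0.001], [-0.001, -0.001, -1.0]]
ft_force: [-0.1, 0.4, -0.1]
width: 0.879
[ 0.44491947 -0.23675369  0.1473749 ] 0.8794315587089424 [-0.05150366  0.40496255 -0.1048689 ]
```

View pics/w8.png

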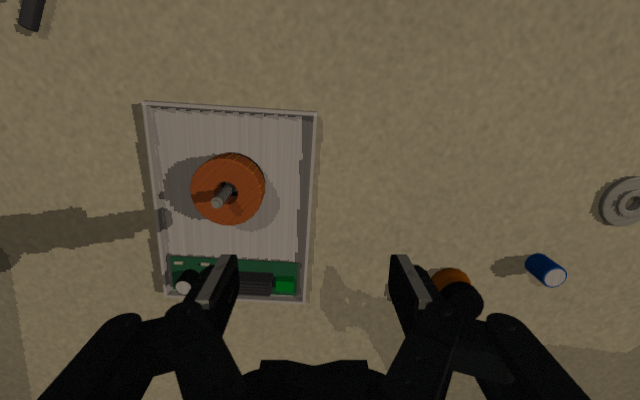

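The toroid sits level round the bolt, at (228,190). Next is the small pad.

```bash
python3 -m inch '[[-1,1,0,0],[-1,1,0,0],[-1,1,0,0],[-1,1,0,0],[-1,1,0,0]]' 62; python3 -m inch '[[-1,1,0,0],[-0.5,1,0,0],[0,0.7,0,0],[0,0,0,0],[0,0,0,0]]'
python3 - <<'E'
from h import *
s=observe();print(s['tool_pos'],s['width'],s['ft_force'])
cp=camera_params('wrist'); p,d=snapshot('wrist'); im=p[:,:,::-1].copy();cv2.imwrite('pics/w9.png',im); np.save('w9.npy',d); np.save('w9cp.npy',cp)
u,v=pix(cp,[[.672,-.006,.008]])[0].astype(int); print(u,v)
print(*blob(cp,d,(u,v),.008,0,r=45))
print(*colblob(cp,im,lambda x:x[...,2]<40,(u,v),.008,r=34))
u0=u-35;v0=v-35
cv2.imwrite('pics/w9b.png',cv2.resize(im[v0:v0+70,u0:u0+70],None,fx=8,fy=8,interpolation=cv2.INTER_NEAREST)); print(u0,v0)
E
```

```text
t: 18.42
tool_pos: [0.5962, -0.0883, 0.1456]
eef_rot: [[-1.0, 0.003, -0.001], [0.003, 1.0, -0.0], [0.001, -0.0, -1.0]]
ft_force: [0.1, -0.6, -0.4]
width: 0.729
t: 19.05
tool_pos: [0.6397, -0.0084, 0.1462]
eef_rot: [[-1.0, 0.003, -0.001], [0.003, 1.0, -0.0], [0.001, -0.0, -1.0]]
ft_force: [0.1, -0.9, 0.5]
width: 0.727
[ 0.63967685 -0.00842735  0.14619218] 0.7267700830148675 [ 0.09991369 -0.86906918  0.48013543]
315 216
[672.4  -6.7  21.3] [672.3  -6.3] [20.1 20.6] z [671.3  -6.2   8.7]
[  14   15   41   39 1117] [672.3  -6.6] [40.1 41.1]
280 181
```

View pics/w9.png

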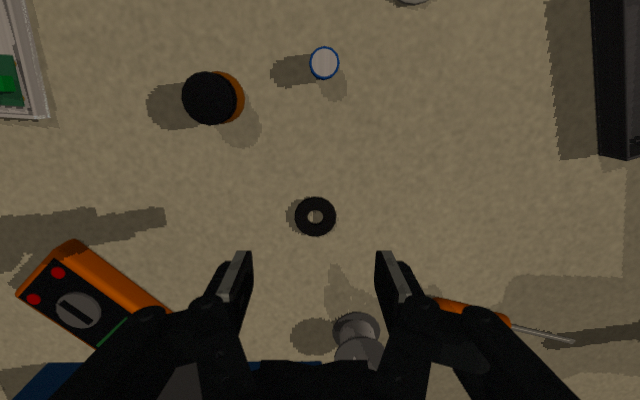

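View pics/w9b.png

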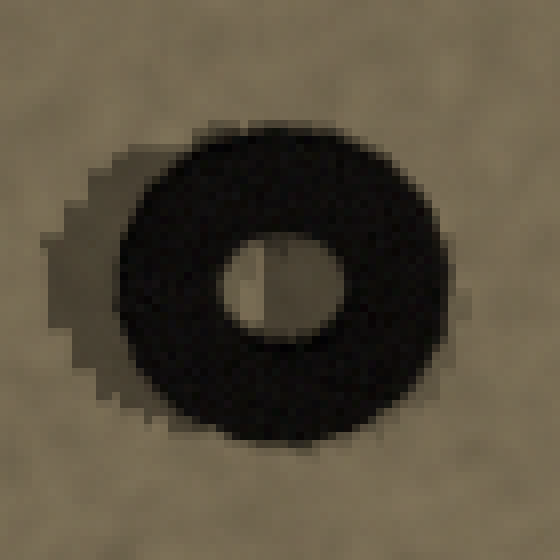

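```bash
python3 -m inch '[[-0.55,0.03,0.8,0],[-0.55,0.03,1,0],[0,0,1,0],[0,0,1,0],[0,0,0.9,0]]';python3 -m inch '[[0,0,0.06,0],[0,0,0,0]]'; python3 -c "
from h import *
need([.6733,-.0064,.0025])"
```

```text
t: 19.73
tool_pos: [0.6729, -0.0072, 0.0044]
eef_rot: [[-1.0, 0.004, -0.0], [0.004, 1.0, -0.0], [0.0, -0.0, -1.0]]
ft_force: [0.3, -0.0, -0.6]
width: 0.722
t: 19.98
tool_pos: [0.6738, -0.0065, 0.0044]
eef_rot: [[-1.0, 0.004, 0.001], [0.004, 1.0, -0.0], [-0.001, -0.0, -1.0]]
ft_force: [-0.7, -0.1, 0.1]
width: 0.732
t 19.975 tcp [ 0.6738 -0.0065  0.0044] units [0.02 0.   0.06]
```

```bash
python3 -m inch '[[0,0,0.06,0],[0,0,0,0],[0,0,0,0],[0,0,0,0]]' 32 40;  python3 -m inch '[[0,0,-0.3,0],[0,0,-0.7,0],[0,0,-1,0],[0,0,-1,0],[0,0,-1,0]]'; python3 -m inch '[[1,-1,-1,0],[1,-1,0,0],[1,-1,0,0],[1,-1,0,0],[1,-1,0,0]]'; python3 -m inch '[[1,-1,0,0],[1,-1,0,0],[0.6,-0.3,0,0],[0,0,0,0],[0,0,0,0]]'
python3 - <<'E'
from h import *
s=observe();print(s['tool_pos'],s['width'],s['ft_force'])
cp=camera_params('wrist'); p,d=snapshot('wrist'); im=p[:,:,::-1].copy();cv2.imwrite('pics/w10.png',im); np.save('w10.npy',d); np.save('w10cp.npy',cp)
print(pix(cp,[[.4427,-.3117,.066],[.4427,-.3117,.006]]))
C=cloud(cp,d); z=np.median(C[230:240,305:325,2]); print('top z',z)
cv2.imwrite('pics/w10b.png',cv2.resize(im[190:310,250:390],None,fx=5,fy=5,interpolation=cv2.INTER_NEAREST))
E
```

```text
t: 20.48
tool_pos: [0.6744, -0.006, 0.0036]
eef_rot: [[-1.0, 0.003, 0.002], [0.003, 1.0, -0.0], [-0.002, -0.0, -1.0]]
ft_force: [-0.9, -0.8, 6.6]
width: 0.458
t: 21.1
tool_pos: [0.6737, -0.0057, 0.1245]
eef_rot: [[-1.0, 0.003, 0.001], [0.003, 1.0, -0.0], [-0.001, -0.0, -1.0]]
ft_force: [0.0, -0.2, -1.0]
width: 0.453
t: 21.72
tool_pos: [0.5224, -0.1563, 0.1534]
eef_rot: [[-1.0, 0.002, 0.002], [0.002, 1.0, -0.001], [-0.002, -0.001, -1.0]]
ft_force: [-0.0, -1.3, 0.5]
width: 0.454
t: 22.35
tool_pos: [0.4458, -0.2238, 0.1524]
eef_rot: [[-1.0, 0.002, 0.001], [0.002, 1.0, -0.0], [-0.001, -0.0, -1.0]]
ft_force: [-0.0, -0.1, -0.2]
width: 0.45
[ 0.44579057 -0.2238438   0.15240662] 0.4503279520721441 [-0.01503513 -0.14160058 -0.20547488]
[[201.37484576 200.37435723]
 [222.46385081 179.32290738]]
top z 0.1575743304030068
```

View pics/w10.png

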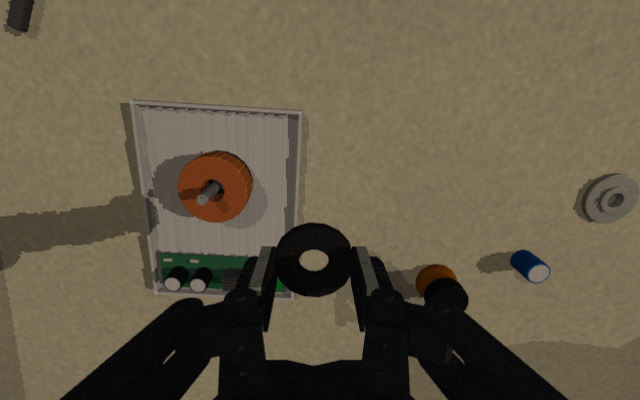

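View pics/w10b.png

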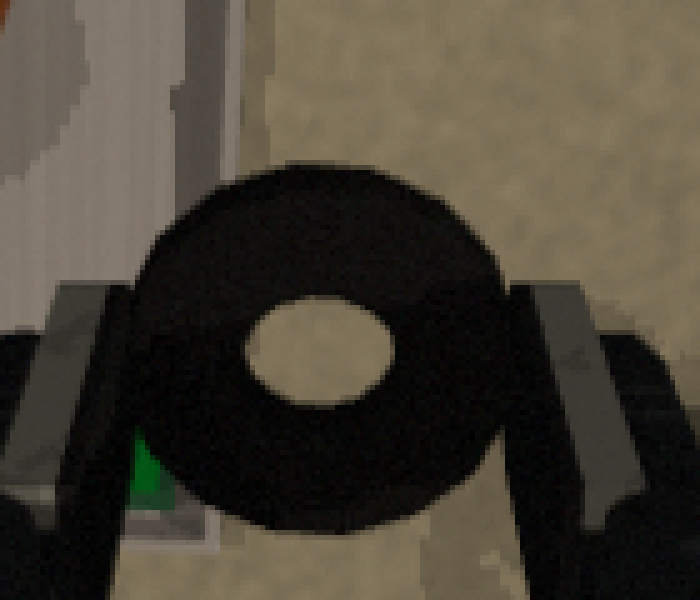

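Run:
```python
from h import *
cp=np.load('w10cp.npy',allow_pickle=True).item()
print(np.round(onplane(cp,[[314.2,260.2],[313,296.2]],.1576),4), np.array(cp['eye']))
im=cv2.imread('pics/w10.png')
cv2.imwrite('pics/w10c.png',cv2.resize(im[165:235,170:260],None,fx=7,fy=7,interpolation=cv2.INTER_NEAREST))
```

```text
[[ 0.4421 -0.2228  0.1576]
 [ 0.464  -0.2234  0.1576]] [ 0.3593939  -0.2230189   0.29564106]
```

View pics/w10c.png

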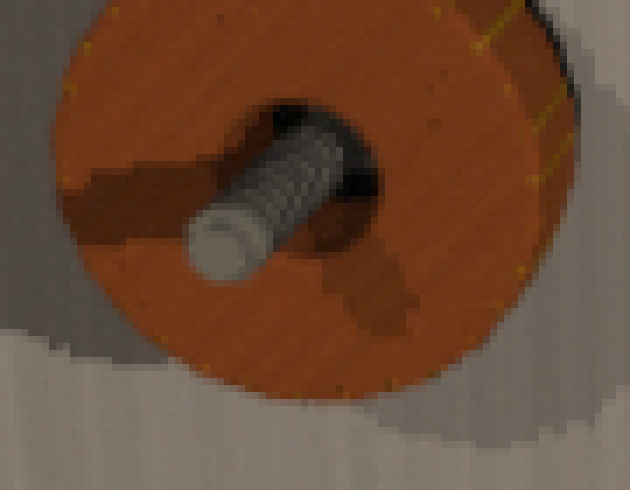

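```bash
python3 -m inch '[[0.03,-1,0.6,0],[0,-1,0.6,0],[0,-0.95,0.5,0],[0,0,0.1,0],[0,0,0,0]]'; python3 -c "
from h import *
need([.4447,-.3125,.0425])"
```

```text
t: 23.02
tool_pos: [0.4438, -0.3116, 0.0975]
eef_rot: [[-1.0, 0.002, -0.001], [0.002, 1.0, 0.001], [0.001, 0.001, -1.0]]
ft_force: [0.3, 0.3, -0.2]
width: 0.454
t 23.025 tcp [ 0.4438 -0.3116  0.0975] units [-0.03 -0.03  1.83]
```

```bash
python3 -m inch '[[-0.02,-0.02,0.5,0],[0,0,0.5,0],[0,0,0.5,0],[0,0,0.3,0],[0,0,0,0]]'; python3 -m inch '[[0,0,0,0]]'
```

```text
t: 23.65
tool_pos: [0.4438, -0.313, 0.0429]
eef_rot: [[-1.0, 0.003, -0.001], [0.003, 1.0, 0.001], [0.001, 0.001, -1.0]]
ft_force: [0.6, 0.5, -0.8]
width: 0.455
t: 23.78
tool_pos: [0.4444, -0.3134, 0.044]
eef_rot: [[-1.0, 0.003, 0.0], [0.003, 1.0, -0.0], [-0.0, -0.0, -1.0]]
ft_force: [0.8, 0.3, -0.5]
width: 0.452
```

```bash
python3 -m inch '[[0,0,0.05,0],[0,0,0,0]]';python3 -m inch '[[0,0,0,0],[0,0,0,0],[0,0,0,0]]' 60; python3 -m inch '[[0,0,-1,0],[0,0,-1,0],[0,0.5,-1,0],[0,1,-0.4,0],[0,1,0,0]]';  python3 -m inch '[[0,0,0,0]]'
python3 - <<'E'
from h import *
s=observe();print(s['tool_pos'],s['width'],s['ft_force'])
cp=camera_params('wrist'); p,d=snapshot('wrist'); cv2.imwrite('pics/w11.png',p[:,:,::-1]); np.save('w11.npy',d); np.save('w11cp.npy',cp)
E
```

```text
t: 24.02
tool_pos: [0.4443, -0.3134, 0.0426]
eef_rot: [[-1.0, 0.003, 0.0], [0.003, 1.0, -0.0], [-0.0, -0.0, -1.0]]
ft_force: [0.4, 0.3, -0.1]
width: 0.455
t: 24.4
tool_pos: [0.4443, -0.3133, 0.0424]
eef_rot: [[-1.0, 0.003, 0.0], [0.003, 1.0, -0.0], [-0.0, -0.0, -1.0]]
ft_force: [-0.3, -0.3, -1.7]
width: 0.705
t: 25.02
tool_pos: [0.445, -0.238, 0.1456]
eef_rot: [[-1.0, 0.003, 0.002], [0.003, 1.0, -0.001], [-0.002, -0.001, -1.0]]
ft_force: [0.2, 0.1, 0.3]
width: 0.703
t: 25.15
tool_pos: [0.4441, -0.2368, 0.1445]
eef_rot: [[-1.0, 0.001, -0.0], [0.001, 1.0, 0.0], [0.0, 0.0, -1.0]]
ft_force: [0.5, -0.8, -0.2]
width: 0.703
[ 0.44411428 -0.23677143  0.1445241 ] 0.703015522380052 [ 0.48576939 -0.78592365 -0.16173177]
```

View pics/w11.png

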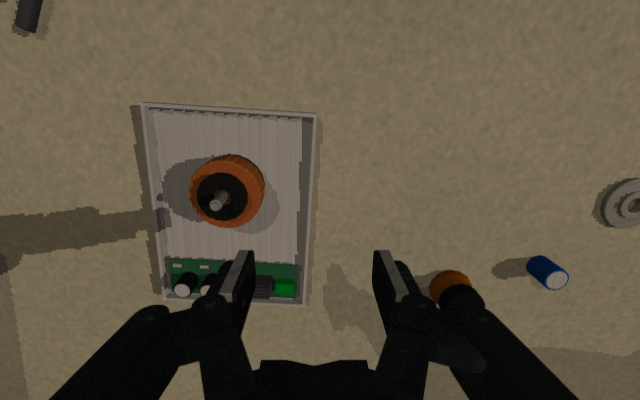

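The small pad lies flat on the toroid, around the bolt at (222,197). Next is the plate.

```bash
python3 -m inch '[[0,1,0,0],[0,1,0,0],[0,1,0,0],[0,1,0,0],[0,1,0,0]]' 70; python3 -m inch '[[0.3,1,0,0],[0,1,0,0],[0,1,0,0],[0,1,0,0],[0,1,0,0]]'; python3 -m inch '[[0,0.3,0,0],[0,0,0,0],[0,0,0,0]]'
python3 - <<'E'
from h import *
s=observe();print(s['tool_pos'],s['width'],s['ft_force'])
cp=camera_params('wrist'); p,d=snapshot('wrist'); im=p[:,:,::-1].copy();cv2.imwrite('pics/w12.png',im); np.save('w12.npy',d); np.save('w12cp.npy',cp)
u,v=pix(cp,[[.464,.0725,.006]])[0].astype(int); print(u,v)
print(*blob(cp,d,(u,v),.006,0,r=45))
u0=u-45;v0=v-45
cv2.imwrite('pics/w12b.png',cv2.resize(im[v0:v0+90,u0:u0+90],None,fx=6,fy=6,interpolation=cv2.INTER_NEAREST)); print(u0,v0)
E
```

```text
t: 25.82
tool_pos: [0.4453, -0.0883, 0.1443]
eef_rot: [[-1.0, 0.004, 0.0], [0.004, 1.0, -0.0], [-0.0, -0.0, -1.0]]
ft_force: [0.1, 0.6, 0.8]
width: 0.824
t: 26.45
tool_pos: [0.437, 0.0621, 0.1443]
eef_rot: [[-1.0, 0.004, 0.0], [0.004, 1.0, -0.0], [-0.0, -0.0, -1.0]]
ft_force: [0.3, -0.5, 0.3]
width: 0.816
t: 26.82
tool_pos: [0.4364, 0.0699, 0.1442]
eef_rot: [[-1.0, 0.004, -0.0], [0.004, 1.0, -0.0], [0.0, -0.0, -1.0]]
ft_force: [0.0, -0.0, 0.5]
width: 0.823
[0.43640021 0.06990445 0.14424158] 0.8231609629600685 [ 0.00425941 -0.04907409  0.53664237]
315 211
[463.   72.1  26.1] [462.9  72.2] [25.2 25.5] z [459.4  72.1   6.8]
270 166
```

View pics/w12b.png

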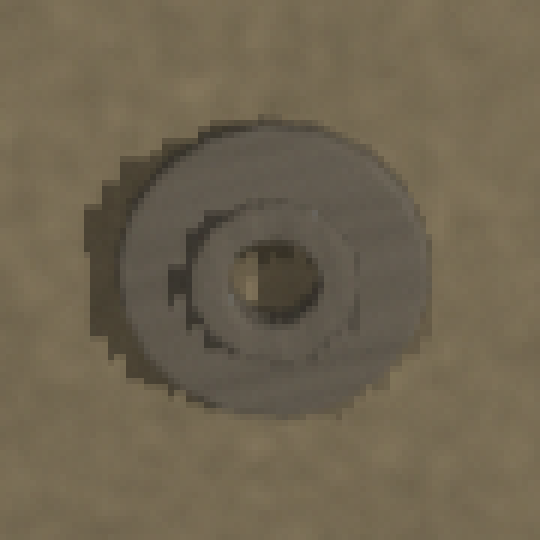

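```bash
python3 -c "
from h import *
cp=np.load('w12cp.npy',allow_pickle=True).item(); print(onplane(cp,[[316,211.2]],.006))
need([.4644,.073,.002])"
python3 -m inch '[[-0.45,0.05,0.7,0],[-0.48,0.04,1,0],[0,0,1,0],[0,0,1,0],[0,0,0.9,0]]';python3 -m inch '[[0,0,0.1,0],[0,0,0,0]]'; python3 -c "
from h import *
need([.4644,.073,.002])"
```

```text
[[0.46345365 0.07309271 0.006     ]]
t 26.875 tcp [0.4364 0.0699 0.1443] units [-0.94  0.11  4.74]
t: 27.5
tool_pos: [0.4643, 0.0725, 0.0053]
eef_rot: [[-1.0, 0.004, -0.0], [0.004, 1.0, -0.0], [0.0, -0.0, -1.0]]
ft_force: [-0.1, -0.7, -0.0]
width: 0.818
t: 27.75
tool_pos: [0.4644, 0.073, 0.0037]
eef_rot: [[-1.0, 0.003, 0.0], [0.003, 1.0, -0.0], [-0.0, -0.0, -1.0]]
ft_force: [0.4, -0.2, 1.4]
width: 0.821
t 27.75 tcp [0.4644 0.073  0.0037] units [0.   0.   0.06]
```

```bash
python3 -m inch '[[0,0,0.06,0],[0,0,0,0],[0,0,0,0],[0,0,0,0]]' 42 60;  python3 -m inch '[[0,0,-0.3,0],[0,0,-0.7,0],[0,0,-1,0],[0,0,-1,0],[0,0,-1,0]]'; python3 -m inch '[[0,-1,-1,0],[0,-1,0,0],[0,-1,0,0],[0,-1,0,0],[0,-1,0,0]]'; python3 -m inch '[[0.3,-1,0,0],[0.3,-1,0,0],[0,-1,0,0],[0,-1,0,0],[0,-0.9,0,0]]';python3 -m inch '[[0,0,0,0],[0,0,0,0]]'
python3 - <<'E'
from h import *
s=observe();print(s['tool_pos'],s['width'],s['ft_force'])
cp=camera_params('wrist'); p,d=snapshot('wrist'); im=p[:,:,::-1].copy();cv2.imwrite('pics/w13.png',im); np.save('w13.npy',d); np.save('w13cp.npy',cp)
print(pix(cp,[[.4427,-.3117,.066],[.4427,-.3117,.006]]))
C=cloud(cp,d); z=np.median(C[225:235,305:325,2]); print('top z',z)
cv2.imwrite('pics/w13b.png',cv2.resize(im[190:310,250:390],None,fx=5,fy=5,interpolation=cv2.INTER_NEAREST))
E
```

```text
t: 28.25
tool_pos: [0.4661, 0.0744, 0.0041]
eef_rot: [[-1.0, 0.003, 0.005], [0.003, 1.0, 0.001], [-0.005, 0.001, -1.0]]
ft_force: [-3.5, 8.6, 21.8]
width: 0.491
t: 28.88
tool_pos: [0.4642, 0.0733, 0.1232]
eef_rot: [[-1.0, 0.003, 0.001], [0.003, 1.0, 0.0], [-0.001, 0.0, -1.0]]
ft_force: [1.0, -0.2, -1.2]
width: 0.491
t: 29.5
tool_pos: [0.4637, -0.0777, 0.1523]
eef_rot: [[-1.0, 0.003, 0.001], [0.003, 1.0, -0.0], [-0.001, -0.0, -1.0]]
ft_force: [0.4, 0.9, 0.3]
width: 0.492
t: 30.12
tool_pos: [0.4452, -0.2248, 0.1523]
eef_rot: [[-1.0, 0.003, 0.001], [0.003, 1.0, -0.0], [-0.001, -0.0, -1.0]]
ft_force: [0.4, 0.5, -0.3]
width: 0.491
t: 30.38
tool_pos: [0.445, -0.223, 0.1517]
eef_rot: [[-1.0, 0.003, -0.0], [0.003, 1.0, 0.0], [0.0, 0.0, -1.0]]
ft_force: [-0.2, -0.0, -0.1]
width: 0.493
[ 0.44500112 -0.22302667  0.15172149] 0.49302202648948024 [-0.18155848 -0.01591094 -0.08859321]
[[200.11115145 201.84641352]
 [221.43059135 180.58197898]]
top z 0.0008630426242286493
```

View pics/w13.png

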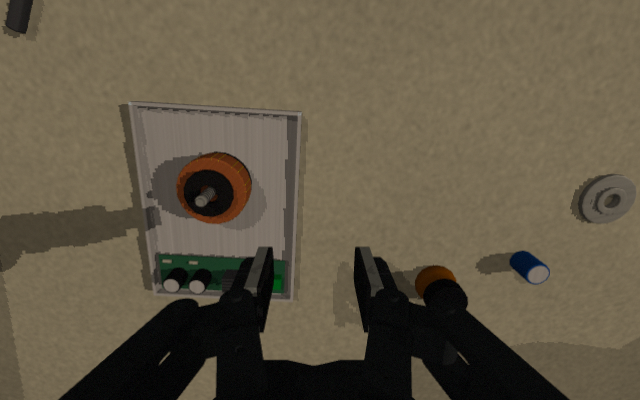

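View pics/w13b.png

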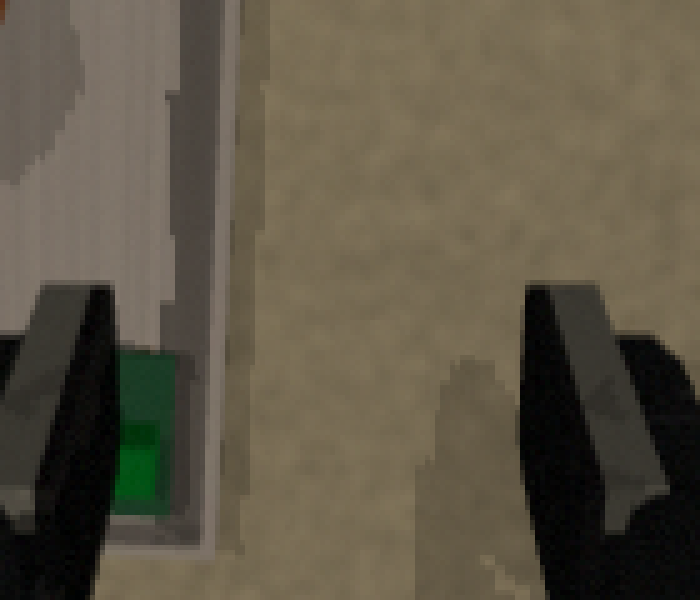

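The grasp missed. The plate is still on the table at (605,199), because the fingertips were too high and slid over the disc's edge. I'll go back, look again and grip lower, starting from a narrower opening.

```bash
python3 -m inch '[[0,1,0,0],[0,1,0,0],[0,1,0,0],[0,1,0,0],[0,1,0,0]]' 60; python3 -m inch '[[0.3,1,0,0],[0,1,0,0],[0,1,0,0],[0,1,0,0],[0,0.8,0.2,0]]'; python3 -m inch '[[0,0,0,0],[0,0,0,0]]'
python3 - <<'E'
from h import *
s=observe();print(s['tool_pos'],s['width'],s['ft_force'])
cp=camera_params('wrist'); p,d=snapshot('wrist'); im=p[:,:,::-1].copy();cv2.imwrite('pics/w14.png',im); np.save('w14.npy',d); np.save('w14cp.npy',cp)
u,v=pix(cp,[[.464,.0725,.006]])[0].astype(int); print(u,v)
print(*blob(cp,d,(u,v),.006,0,r=45))
u0=u-45;v0=v-45
cv2.imwrite('pics/w14b.png',cv2.resize(im[v0:v0+90,u0:u0+90],None,fx=6,fy=6,interpolation=cv2.INTER_NEAREST)); print(u0,v0)
C=cloud(cp,d)
P=C[240:300,200:290].reshape(-1,3); P=P[P[:,2]>.1]; print('tip',np.percentile(P[:,2],[.5,2,5]))
P=C[240:300,340:420].reshape(-1,3); P=P[P[:,2]>.1]; print('tip',np.percentile(P[:,2],[.5,2,5]))
E
```

```text
t: 31.05
tool_pos: [0.4454, -0.0717, 0.1516]
eef_rot: [[-1.0, 0.002, -0.0], [0.002, 1.0, 0.0], [0.0, 0.0, -1.0]]
ft_force: [-0.2, 0.5, -0.1]
width: 0.708
t: 31.68
tool_pos: [0.4368, 0.0724, 0.1459]
eef_rot: [[-1.0, 0.001, 0.001], [0.001, 1.0, 0.0], [-0.001, 0.0, -1.0]]
ft_force: [-0.1, 0.3, 0.1]
width: 0.697
t: 31.92
tool_pos: [0.4368, 0.0705, 0.1456]
eef_rot: [[-1.0, 0.002, -0.0], [0.002, 1.0, -0.0], [0.0, -0.0, -1.0]]
ft_force: [-0.1, 0.4, 0.9]
width: 0.703
[0.43680751 0.07053258 0.14560679] 0.702609726191364 [-0.0848274  0.4488765  0.9049563]
314 210
[462.7  69.6  26. ] [462.7  69.6] [25.1 25.6] z [459.1  69.8   6.8]
269 165
tip [0.15224318 0.15409042 0.15652079]
tip [0.1525975  0.15418476 0.1565713 ]
```

View pics/w14b.png

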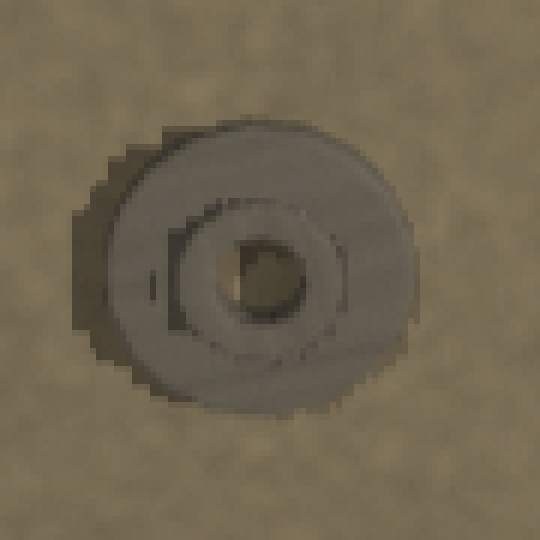

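```bash
python3 -c "
from h import *
need([.4637,.070,-.003])"
python3 -m inch '[[-0.45,-0.02,0.7,0],[-0.45,0,1,0],[0,0,1,0],[0,0,1,0],[0,0,1,0]]' 59;python3 -m inch '[[0,0,0.25,0],[0,0,0,0],[0,0,0,0]]'; python3 -c "
from h import *
need([.4637,.070,-.003])"
```

```text
t 31.975 tcp [0.437  0.0702 0.1457] units [-0.89 -0.01  4.96]
t: 32.6
tool_pos: [0.4645, 0.0689, 0.0038]
eef_rot: [[-1.0, 0.004, 0.001], [0.004, 1.0, -0.0], [-0.001, -0.0, -1.0]]
ft_force: [0.1, -0.4, -0.6]
width: 0.688
t: 32.98
tool_pos: [0.465, 0.0697, -0.002]
eef_rot: [[-1.0, 0.003, 0.002], [0.003, 1.0, 0.0], [-0.002, 0.0, -1.0]]
ft_force: [0.2, -0.8, -0.8]
width: 0.693
t 32.975 tcp [ 0.465   0.0697 -0.002 ] units [0.04 0.01 0.03]
```

```bash
python3 -m inch '[[0.03,0,0.04,0],[0,0,0,0],[0,0,0,0],[0,0,0,0]]' 42 50
```

```text
t: 33.48
tool_pos: [0.4649, 0.0698, -0.0017]
eef_rot: [[-1.0, 0.002, 0.004], [0.002, 1.0, 0.0], [-0.004, 0.0, -1.0]]
ft_force: [-2.3, -2.2, 23.1]
width: 0.573
```

```bash
python3 -m inch '[[0,0,-0.3,0],[0,0,-0.7,0],[0,0,-1,0],[0,0,-1,0],[0,0,-1,0]]'; python3 -m inch '[[0,-1,-1,0],[0,-1,0,0],[0,-1,0,0],[0,-1,0,0],[0,-1,0,0]]'; python3 -m inch '[[0.3,-1,0,0],[0.3,-1,0,0],[0,-1,0,0],[0,-1,0,0],[0,-0.8,0,0]]';python3 -m inch '[[0,0,0,0],[0,0,0,0]]'
python3 - <<'E'
from h import *
s=observe();print(s['tool_pos'],s['width'],s['ft_force'])
cp=camera_params('wrist'); p,d=snapshot('wrist'); im=p[:,:,::-1].copy();cv2.imwrite('pics/w15.png',im); np.save('w15.npy',d); np.save('w15cp.npy',cp)
print(pix(cp,[[.4427,-.3117,.066],[.4427,-.3117,.006]]))
C=cloud(cp,d); z=np.median(C[282:295,305:325,2]); print('top z',z)
cv2.imwrite('pics/w15b.png',cv2.resize(im[190:310,250:390],None,fx=5,fy=5,interpolation=cv2.INTER_NEAREST))
E
```

```text
t: 34.1
tool_pos: [0.4632, 0.0698, 0.1174]
eef_rot: [[-1.0, 0.003, 0.001], [0.003, 1.0, 0.0], [-0.001, 0.0, -1.0]]
ft_force: [1.3, -0.5, -1.0]
width: 0.567
t: 34.72
tool_pos: [0.4627, -0.0811, 0.1465]
eef_rot: [[-1.0, 0.003, 0.001], [0.003, 1.0, -0.0], [-0.001, -0.0, -1.0]]
ft_force: [0.2, 0.0, -0.6]
width: 0.567
t: 35.35
tool_pos: [0.4443, -0.2253, 0.1465]
eef_rot: [[-1.0, 0.003, 0.001], [0.003, 1.0, -0.0], [-0.001, -0.0, -1.0]]
ft_force: [-0.3, 0.5, -1.3]
width: 0.565
t: 35.6
tool_pos: [0.4441, -0.2236, 0.146]
eef_rot: [[-1.0, 0.003, -0.0], [0.003, 1.0, 0.0], [0.0, 0.0, -1.0]]
ft_force: [0.1, -0.7, -0.1]
width: 0.572
[ 0.44413526 -0.22355625  0.14602074] 0.5718786757373364 [ 0.05353697 -0.7133773  -0.07699617]
[[198.36628333 205.46943467]
 [220.38835244 183.1434332 ]]
top z 0.15689029103610166
```

View pics/w15.png

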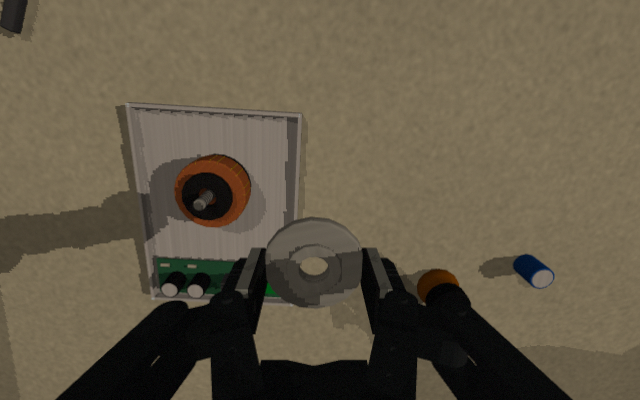

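View pics/w15b.png

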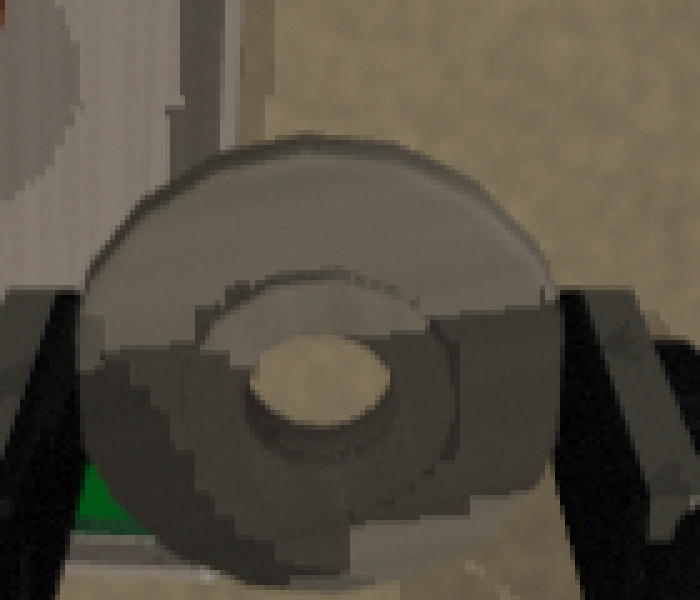

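Run:
```python
from h import *
cp=np.load('w15cp.npy',allow_pickle=True).item(); d=np.load('w15.npy'); C=cloud(cp,d)
v,u=np.mgrid[0:400,0:640]
m=(((u-313.6)/43)**2+((v-263.4)/38)**2<1)&(((u-313.6)/29)**2+((v-263)/29)**2>1)&(C[...,2]>.14)&(C[...,2]<.17)
P=C[m]; A=np.c_[P[:,:2]-P[:,:2].mean(0),np.ones(len(P))]; c=np.linalg.lstsq(A,P[:,2],rcond=None)[0]; print('slopes',c,len(P))
print(np.round(onplane(cp,[[313.6,263.4]],c[2]),4)); 
h=onplane(cp,[[314,272.3],[314,261]],c[2]+.003); print(np.round(h,4))
```

```text
slopes [ 8.73225714e-05 -6.14027292e-04  1.54257161e-01] 2486
[[ 0.4404 -0.2228  0.1543]]
[[ 0.4436 -0.2226  0.1573]
 [ 0.4372 -0.2226  0.1573]]
```

```bash
python3 -m inch '[[0,-1,0.6,0],[0,-1,0.5,0],[0,-0.95,0.5,0],[0,0,0,0],[0,0,0,0]]'; python3 -c "
from h import *
need([.4447,-.3125,.0455])"
```

```text
t: 36.28
tool_pos: [0.4441, -0.3115, 0.0979]
eef_rot: [[-1.0, 0.002, -0.001], [0.002, 1.0, 0.001], [0.001, 0.001, -1.0]]
ft_force: [-0.2, 0.1, 0.3]
width: 0.57
t 36.275 tcp [ 0.4441 -0.3115  0.0979] units [-0.02 -0.03  1.75]
```

```bash
python3 -m inch '[[-0.01,-0.03,0.5,0],[0,0,0.5,0],[0,0,0.5,0],[0,0,0.2,0],[0,0,0,0]]'; python3 -m inch '[[0,0,0,0]]'
```

```text
t: 36.9
tool_pos: [0.4442, -0.3133, 0.046]
eef_rot: [[-1.0, 0.003, -0.001], [0.003, 1.0, 0.001], [0.001, 0.001, -1.0]]
ft_force: [-1.1, 1.4, -0.4]
width: 0.568
t: 37.02
tool_pos: [0.4448, -0.3138, 0.047]
eef_rot: [[-1.0, 0.003, 0.0], [0.003, 1.0, -0.0], [-0.0, -0.0, -1.0]]
ft_force: [-0.1, -0.1, 0.1]
width: 0.568
```

```bash
python3 -m inch '[[0,0.02,0.06,0],[0,0,0,0]]';python3 -m inch '[[0,0,0,0],[0,0,0,0],[0,0,0,0]]' 65; python3 -m inch '[[0,0,-1,0],[0,0,-1,0],[0,0.5,-1,0],[0,1,-0.4,0],[0,1,0,0]]';  python3 -m inch '[[0,0,0,0]]'
python3 - <<'E'
from h import *
s=observe();print(s['tool_pos'],s['width'],s['ft_force'])
cp=camera_params('wrist'); p,d=snapshot('wrist'); im=p[:,:,::-1].copy(); cv2.imwrite('pics/w16.png',im); np.save('w16.npy',d); np.save('w16cp.npy',cp)
C=cloud(cp,d); u,v=pix(cp,[[.4427,-.3117,.05]])[0].astype(int); print(u,v,np.round(C[v-24:v+25:6,u-18:u+30:6,2],3))
cv2.imwrite('pics/w16b.png',cv2.resize(im[v-50:v+50,u-50:u+70],None,fx=5,fy=5,interpolation=cv2.INTER_NEAREST))
E
```

```text
t: 37.28
tool_pos: [0.4446, -0.313, 0.0452]
eef_rot: [[-1.0, 0.003, 0.0], [0.003, 1.0, -0.0], [-0.0, -0.0, -1.0]]
ft_force: [-0.0, -0.1, -0.9]
width: 0.569
t: 37.65
tool_pos: [0.4446, -0.3131, 0.0451]
eef_rot: [[-1.0, 0.003, 0.0], [0.003, 1.0, -0.0], [-0.0, -0.0, -1.0]]
ft_force: [-0.5, 0.3, 0.5]
width: 0.761
t: 38.28
tool_pos: [0.4454, -0.2377, 0.1483]
eef_rot: [[-1.0, 0.004, 0.002], [0.004, 1.0, -0.001], [-0.002, -0.001, -1.0]]
ft_force: [0.2, 0.5, -0.1]
width: 0.761
t: 38.4
tool_pos: [0.4444, -0.2365, 0.1472]
eef_rot: [[-1.0, 0.001, -0.0], [0.001, 1.0, 0.0], [0.0, 0.0, -1.0]]
ft_force: [0.4, -1.2, 0.7]
width: 0.757
[ 0.44440303 -0.23646888  0.14722059] 0.7570029083310953 [ 0.35156399 -1.18975164  0.73531859]
221 197 [[0.291 0.053 0.053 0.053 0.052 0.052 0.039 0.039]
 [0.052 0.053 0.053 0.052 0.052 0.053 0.053 0.037]
 [0.051 0.052 0.055 0.055 0.052 0.053 0.053 0.291]
 [0.054 0.056 0.056 0.055 0.056 0.054 0.053 0.052]
 [0.056 0.056 0.061 0.058 0.047 0.055 0.052 0.054]
 [0.057 0.055 0.068 0.063 0.044 0.056 0.054 0.054]
 [0.053 0.055 0.056 0.056 0.055 0.057 0.053 0.052]
 [0.052 0.051 0.054 0.055 0.052 0.053 0.053 0.053]
 [0.007 0.054 0.053 0.052 0.053 0.053 0.052 0.039]]
```

View pics/w16b.png

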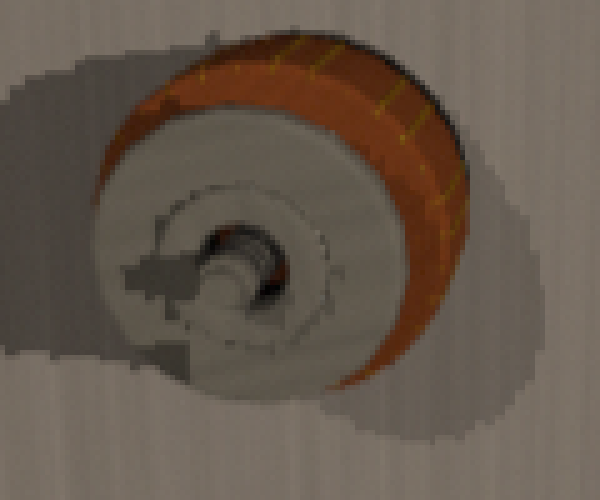

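The plate is flat, with its disc top at z≈0.052 and hub up. The collar is next.

```bash
python3 -m inch '[[0,1,0,0],[0,1,0,0],[0,1,0,0],[0,1,0,0],[0,1,0,0]]' 45; python3 -m inch '[[-0.5,1,0,0],[-0.5,1,0,0],[-0.5,1,0,0],[-0.4,1,0,0],[0,1,0,0]]'; python3 -m inch '[[0,1,0,0],[0,1,0,0],[0,1,0,0],[0,1,0,0],[0,1,0,0]]'; python3 -m inch '[[0,1,0,0],[0,1,0,0],[0,1,0,0],[0,0,0,0],[0,0,0,0]]'
python3 - <<'E'
from h import *
s=observe();print(s['tool_pos'],s['width'],s['ft_force'])
cp=camera_params('wrist'); p,d=snapshot('wrist'); im=p[:,:,::-1].copy();cv2.imwrite('pics/w17.png',im); np.save('w17.npy',d); np.save('w17cp.npy',cp)
u,v=pix(cp,[[.531,.304,.017]])[0].astype(int); print(u,v)
print(*blob(cp,d,(u,v),.014,.003,r=35))
u0=u-35;v0=v-35
cv2.imwrite('pics/w17b.png',cv2.resize(im[v0:v0+70,u0:u0+70],None,fx=8,fy=8,interpolation=cv2.INTER_NEAREST)); print(u0,v0)
C=cloud(cp,d)
P=C[235:300,200:310].reshape(-1,3); P=P[P[:,2]>.1]; print('tip',np.percentile(P[:,2],[.5,2,5]))
E
```

```text
t: 39.08
tool_pos: [0.4456, -0.088, 0.147]
eef_rot: [[-1.0, 0.004, 0.0], [0.004, 1.0, -0.0], [-0.0, -0.0, -1.0]]
ft_force: [0.5, -0.3, 0.4]
width: 0.527
t: 39.7
tool_pos: [0.5043, 0.0622, 0.147]
eef_rot: [[-1.0, 0.004, 0.001], [0.004, 1.0, -0.0], [-0.001, -0.0, -1.0]]
ft_force: [0.2, -0.0, -0.7]
width: 0.526
t: 40.33
tool_pos: [0.5038, 0.2122, 0.1468]
eef_rot: [[-1.0, 0.004, 0.0], [0.004, 1.0, -0.0], [-0.0, -0.0, -1.0]]
ft_force: [0.4, -0.5, -0.5]
width: 0.525
t: 40.95
tool_pos: [0.5035, 0.301, 0.1466]
eef_rot: [[-1.0, 0.003, -0.001], [0.003, 1.0, -0.001], [0.001, -0.001, -1.0]]
ft_force: [0.6, -1.0, 0.0]
width: 0.526
[0.50350084 0.30101314 0.14663928] 0.5259232106763698 [ 0.56370277 -0.98583708  0.03694221]
315 215
[530.3 305.1  13.8] [530.3 305.3] [12.6 13.3] z [530.1 305.1  17.4]
280 180
tip [0.15106768 0.15317125 0.15568772]
```

View pics/w17.png

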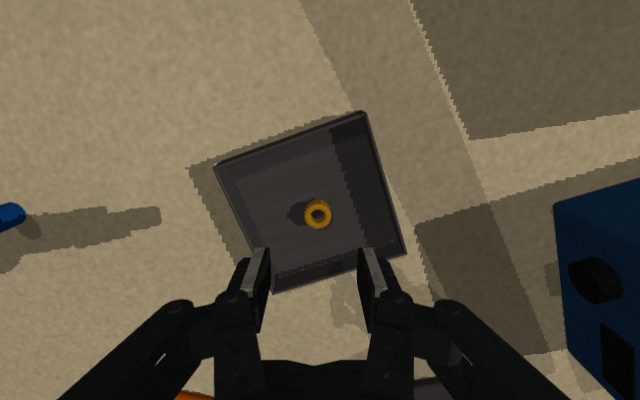

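View pics/w17b.png

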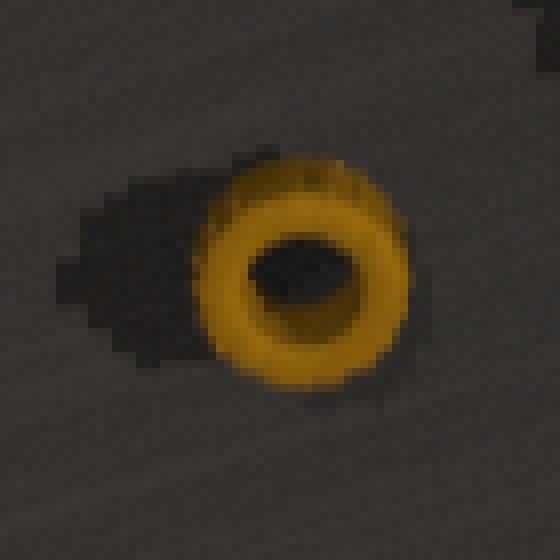

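```bash
python3 -c "
from h import *
cp=np.load('w17cp.npy',allow_pickle=True).item(); P=onplane(cp,[[317.2,215.9]],.017)[0]; print(P)
need([P[0],P[1],.006])"
```

```text
[0.53183487 0.30523731 0.017     ]
t 41.0 tcp [0.5034 0.3008 0.1467] units [-0.95  0.15  4.69]
```

```bash
python3 -m inch '[[-0.47,0.08,0.7,0],[-0.47,0.06,1,0],[0,0,1,0],[0,0,1,0],[0,0,0.8,0]]';python3 -m inch '[[0,0,0.16,0],[0,0,0,0]]'; python3 -c "
from h import *
need([.5318,.3052,.006])"
```

```text
t: 41.62
tool_pos: [0.5314, 0.3045, 0.0108]
eef_rot: [[-1.0, 0.004, -0.001], [0.004, 1.0, -0.001], [0.001, -0.001, -1.0]]
ft_force: [0.0, 0.0, 0.5]
width: 0.523
t: 41.88
tool_pos: [0.5318, 0.3054, 0.0075]
eef_rot: [[-1.0, 0.004, -0.0], [0.004, 1.0, -0.0], [0.0, -0.0, -1.0]]
ft_force: [0.3, -0.4, -0.1]
width: 0.526
t 41.875 tcp [0.5318 0.3054 0.0075] units [-0.   -0.01  0.05]
```

```bash
python3 -m inch '[[0,0,0.04,0],[0,0,0,0],[0,0,0,0],[0,0,0,0]]' 15 50;  python3 -m inch '[[0,0,-0.3,0],[0,0,-0.7,0],[0,0,-1,0],[0,0,-1,0],[0,0,-1,0]]'; python3 -m inch '[[0,-1,-0.7,0],[0,-1,0,0],[0,-1,0,0],[0,-1,0,0],[0,-1,0,0]]'; python3 -m inch '[[0.6,-1,0,0],[0.6,-1,0,0],[0.6,-1,0,0],[0.6,-1,0,0],[0.5,-1,0,0]]';python3 -m inch '[[0,-1,0,0],[0,-1,0,0],[0,-1,0,0],[0,-1,0,0],[0,-1,0,0]]';python3 -m inch '[[0,-1,0,0],[0,-1,0,0],[0,-0.7,0,0],[0,0,0,0],[0,0,0,0]]'
python3 - <<'E'
from h import *
s=observe();print(s['tool_pos'],s['width'],s['ft_force'])
cp=camera_params('wrist'); p,d=snapshot('wrist'); im=p[:,:,::-1].copy();cv2.imwrite('pics/w18.png',im); np.save('w18.npy',d); np.save('w18cp.npy',cp)
print(pix(cp,[[.4427,-.3117,.066],[.4427,-.3117,.006]]))
C=cloud(cp,d); z=np.round(C[245:290:5,305:325:5,2],4); print('top z',z)
cv2.imwrite('pics/w18b.png',cv2.resize(im[190:310,250:390],None,fx=5,fy=5,interpolation=cv2.INTER_NEAREST))
E
```

```text
t: 42.38
tool_pos: [0.5324, 0.3063, 0.0075]
eef_rot: [[-1.0, 0.003, 0.002], [0.003, 1.0, 0.001], [-0.002, 0.001, -1.0]]
ft_force: [0.4, -2.5, 6.3]
width: 0.279
t: 43.0
tool_pos: [0.5316, 0.3061, 0.1285]
eef_rot: [[-1.0, 0.003, 0.001], [0.003, 1.0, 0.001], [-0.001, 0.001, -1.0]]
ft_force: [0.2, 1.2, -0.3]
width: 0.275
t: 43.62
tool_pos: [0.5312, 0.1552, 0.1486]
eef_rot: [[-1.0, 0.003, 0.002], [0.003, 1.0, 0.0], [-0.002, 0.0, -1.0]]
ft_force: [1.6, -0.0, -0.4]
width: 0.274
t: 44.25
tool_pos: [0.4432, 0.0054, 0.1483]
eef_rot: [[-1.0, 0.002, 0.002], [0.002, 1.0, -0.0], [-0.002, -0.0, -1.0]]
ft_force: [0.8, -0.9, 0.0]
width: 0.269
t: 44.88
tool_pos: [0.4435, -0.1448, 0.1484]
eef_rot: [[-1.0, 0.003, 0.002], [0.003, 1.0, -0.001], [-0.002, -0.001, -1.0]]
ft_force: [1.0, 0.2, 0.1]
width: 0.274
t: 45.5
tool_pos: [0.4429, -0.2243, 0.1477]
eef_rot: [[-1.0, 0.003, 0.0], [0.003, 1.0, -0.0], [-0.0, -0.0, -1.0]]
ft_force: [0.1, 0.4, -0.6]
width: 0.275
[ 0.44286695 -0.2242958   0.1476548 ] 0.27483923307522157 [ 0.11733894  0.40491299 -0.59450215]
[[200.32123558 206.11204073]
 [221.84308777 183.77249032]]
top z [[0.1537 0.1562 0.1548 0.1558]
 [0.1587 0.1587 0.1593 0.1568]
 [0.1576 0.1579 0.158  0.1581]
 [0.0016 0.001  0.0012 0.0007]
 [0.0014 0.0011 0.0013 0.0017]
 [0.1503 0.147  0.1474 0.1469]
 [0.1546 0.1516 0.1518 0.291 ]
 [0.1567 0.1566 0.1565 0.1574]
 [0.1577 0.1568 0.1581 0.1585]]
```

View pics/w18.png

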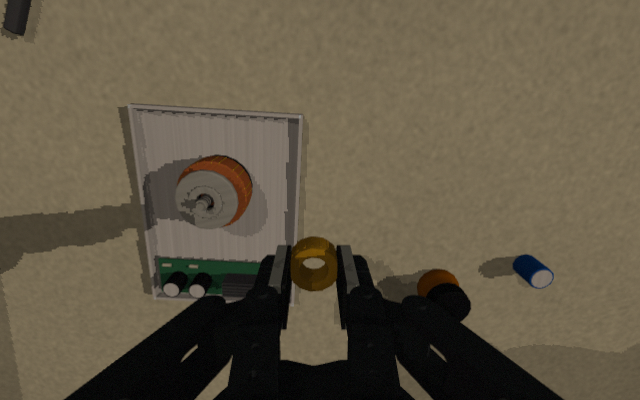

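View pics/w18b.png

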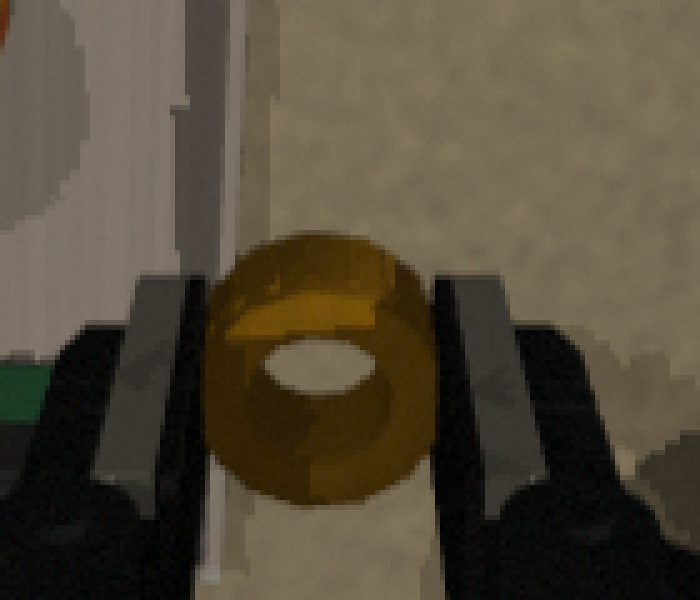

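Run:
```python
from h import *
cp=np.load('w18cp.npy',allow_pickle=True).item(); im=cv2.imread('pics/w18.png')
print(np.round(onplane(cp,[[313.5,269.2]],.1572),4))
cv2.imwrite('pics/w18c.png',cv2.resize(im[165:235,165:265],None,fx=7,fy=7,interpolation=cv2.INTER_NEAREST))
```

```text
[[ 0.4417 -0.2236  0.1572]]
```

View pics/w18c.png

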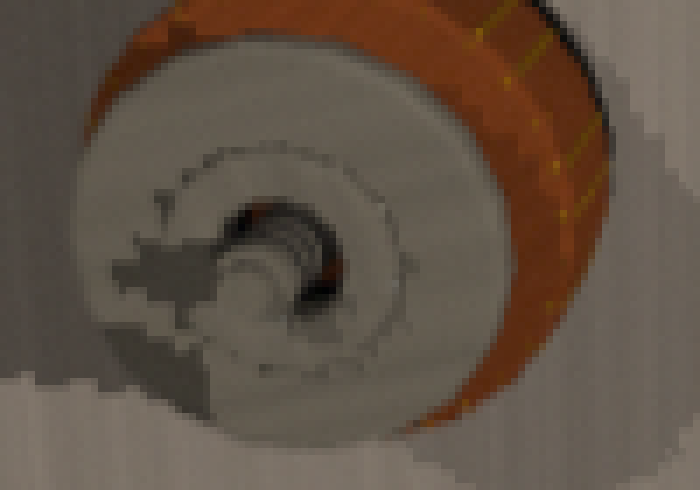

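```bash
python3 -m inch '[[0,-1,0.6,0],[-0.03,-1,0.5,0],[0,-0.93,0.5,0],[0,0,0.2,0],[0,0,0,0]]'; python3 -m inch '[[0,0,0,0]]'; python3 -c "
from h import *
need([.4439,-.3124,.061])"
```

```text
t: 46.18
tool_pos: [0.4432, -0.3113, 0.0927]
eef_rot: [[-1.0, 0.002, -0.001], [0.002, 1.0, 0.001], [0.001, 0.001, -1.0]]
ft_force: [-0.5, 0.1, 0.2]
width: 0.271
t: 46.3
tool_pos: [0.4438, -0.3117, 0.0935]
eef_rot: [[-1.0, 0.002, 0.0], [0.002, 1.0, 0.0], [-0.0, 0.0, -1.0]]
ft_force: [0.1, 1.7, 0.2]
width: 0.272
t 46.3 tcp [ 0.4438 -0.3117  0.0935] units [-0.   -0.02  1.08]
```

```bash
python3 -m inch '[[0,-0.02,0.3,0],[0,0,0.3,0],[0,0,0.2,0],[0,0,0,0],[0,0,0,0]]'; python3 -m inch '[[0,0,0.25,0],[0,0,0,0],[0,0,0,0]]'
```

```text
t: 46.92
tool_pos: [0.4437, -0.3134, 0.069]
eef_rot: [[-1.0, 0.003, -0.0], [0.003, 1.0, 0.0], [0.0, 0.0, -1.0]]
ft_force: [0.2, 0.2, 0.1]
width: 0.272
t: 47.3
tool_pos: [0.4436, -0.3133, 0.0615]
eef_rot: [[-1.0, 0.003, -0.0], [0.003, 1.0, 0.0], [0.0, 0.0, -1.0]]
ft_force: [-0.5, 0.0, -0.0]
width: 0.275
```

```bash
python3 -m inch '[[0,0.03,0.04,0],[0,0,0,0]]';python3 -m inch '[[0,0,0,0],[0,0,0,0],[0,0,0,0]]' 45; python3 -m inch '[[0,0,-0.5,0],[0,0,-1,0],[0,0,-1,0],[0,0.5,-0.8,0],[0,1,0,0]]';  python3 -m inch '[[0,1,0,0],[0,0,0,0],[0,0,0,0]]'
python3 - <<'E'
from h import *
s=observe();print(s['tool_pos'],s['width'],s['ft_force'])
cp=camera_params('wrist'); p,d=snapshot('wrist'); im=p[:,:,::-1].copy(); cv2.imwrite('pics/w19.png',im); np.save('w19.npy',d); np.save('w19cp.npy',cp)
C=cloud(cp,d); u,v=pix(cp,[[.4427,-.3117,.05]])[0].astype(int); print(u,v,np.round(C[v-24:v+31:5,u-28:u+30:5,2],3))
cv2.imwrite('pics/w19b.png',cv2.resize(im[v-50:v+50,u-50:u+70],None,fx=5,fy=5,interpolation=cv2.INTER_NEAREST))
print(np.round(pix(cp,[[.4427,-.3117,.069],[.4427,-.3117,.052]])-[u-50,v-50],1)*5)
E
```

```text
t: 47.55
tool_pos: [0.4436, -0.3123, 0.0603]
eef_rot: [[-1.0, 0.003, -0.0], [0.003, 1.0, 0.0], [0.0, 0.0, -1.0]]
ft_force: [0.3, 0.1, -1.0]
width: 0.274
t: 47.92
tool_pos: [0.4437, -0.3124, 0.0604]
eef_rot: [[-1.0, 0.003, 0.0], [0.003, 1.0, -0.0], [-0.0, -0.0, -1.0]]
ft_force: [0.3, -0.5, 0.3]
width: 0.526
t: 48.55
tool_pos: [0.4453, -0.2685, 0.1625]
eef_rot: [[-1.0, 0.004, 0.005], [0.004, 1.0, -0.003], [-0.005, -0.003, -1.0]]
ft_force: [0.4, 0.3, -0.9]
width: 0.529
t: 48.92
tool_pos: [0.4443, -0.2379, 0.1601]
eef_rot: [[-1.0, 0.002, 0.001], [0.002, 1.0, -0.001], [-0.001, -0.001, -1.0]]
ft_force: [-0.7, 0.2, 0.2]
width: 0.525
[ 0.44431831 -0.23788443  0.16008276] 0.5245151710568592 [-0.72547406  0.24636875  0.22299754]
227 192 [[0.007 0.04  0.051 0.054 0.054 0.053 0.053 0.053 0.051 0.039 0.039 0.039]
 [0.039 0.052 0.053 0.054 0.053 0.053 0.052 0.052 0.052 0.052 0.038 0.039]
 [0.039 0.053 0.053 0.053 0.053 0.052 0.053 0.052 0.053 0.052 0.052 0.038]
 [0.053 0.053 0.052 0.055 0.062 0.062 0.06  0.057 0.052 0.052 0.303 0.05 ]
 [0.052 0.052 0.053 0.07  0.07  0.07  0.069 0.064 0.056 0.054 0.053 0.053]
 [0.052 0.052 0.07  0.069 0.062 0.064 0.071 0.069 0.061 0.053 0.052 0.052]
 [0.053 0.052 0.07  0.066 0.066 0.068 0.06  0.07  0.064 0.052 0.052 0.053]
 [0.007 0.052 0.069 0.069 0.063 0.058 0.059 0.07  0.058 0.052 0.053 0.052]
 [0.008 0.052 0.053 0.069 0.069 0.068 0.07  0.069 0.053 0.053 0.053 0.039]
 [0.006 0.006 0.053 0.053 0.07  0.069 0.068 0.053 0.053 0.054 0.052 0.007]
 [0.007 0.007 0.008 0.008 0.053 0.053 0.052 0.054 0.052 0.038 0.007 0.007]]
[[220.5 290. ]
 [248.5 256.5]]
```

View pics/w19.png

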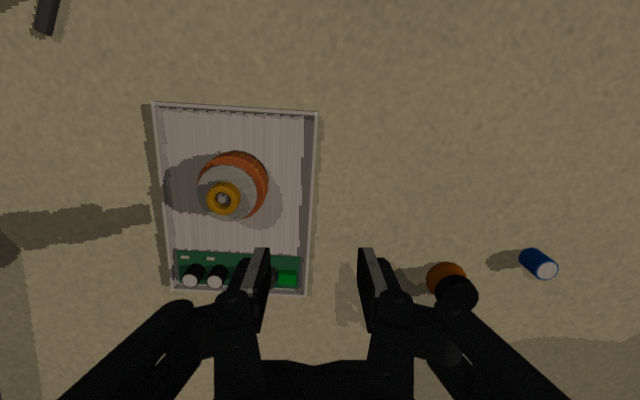

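View pics/w19b.png

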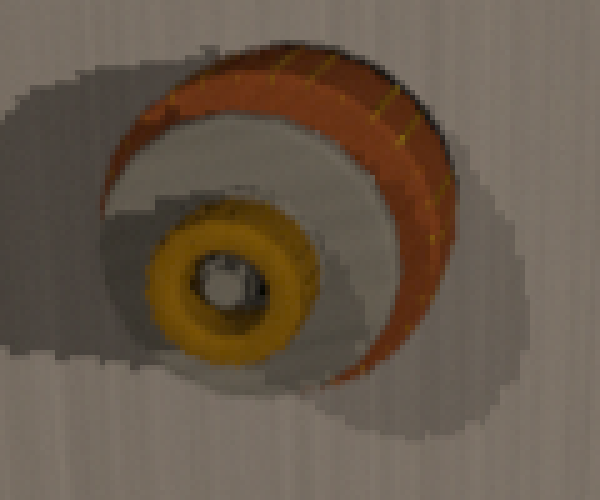

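```bash
python3 -m inch '[[0,0,0,0],[0,0,0,0]]'; python3 -c "
from station import *
print(hand_in())"
```

```text
t: 49.22
tool_pos: [0.4438, -0.2379, 0.1593]
eef_rot: [[-1.0, 0.004, -0.0], [0.004, 1.0, -0.0], [0.0, -0.0, -1.0]]
ft_force: [-1.1, 0.7, -0.1]
width: 0.527
the job is handed in; nothing more can be done
None
```

I threaded all five pieces onto the bolt in order (wide pad, transformer, small pad, clamp plate hub up, brass collar), released them and handed in at about 49 s. The hand-in reported no verdict.

- **Height and level:** the last wrist depth view shows the plate's disc top level at about 0.0525 m (expected 0.052). The collar top is at about 0.0695 m (expected 0.069).
- **Centring:** the collar's centre is within about 1 mm of the bolt axis I measured. The other pieces I checked by eye after each placing, and all looked flat and around the bolt.
- **One grasp failed:** on the first try at the plate, the fingertips were too high and slid over the disc, shifting it about 3 mm and pressing with about 22 N. I re-measured it, gripped lower, and the second try held.
- **Jar and multimeter:** I saw no contact with either, and the arm only passed above the jar. I did not measure how far they might have moved.

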